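# Refill the ball magazine through its funnel

## Robot

A 7-joint arm with a two-finger parallel gripper is mounted at the origin on the work surface. World frame = base frame: x ahead of the robot, y to its left, z up, the work surface at z = 0. Lengths are in mm, angles in rad, forces in N, time in s.
With the tool pointing down it reaches from about 425 to 875 mm from the base axis. Payload 9.9 kg.
Tool frame: the origin (TCP) lies on the mounting face of the last link; the fingertips stand 173 mm ahead of it and the grasp point (between the pads) lies 155 mm ahead of it; z points along the fingers, x is the direction in which the jaws open and shut, and the axes are right-handed (so a half turn about z gives the same grasp; the last joint's range is limited). The gripper opens to 85 mm and grips with 20 to 120 N. Pads are 22 mm wide; open, the fingers measure 114 mm over their backs; the gripper's body (76 mm by 85 mm) begins 54 mm behind the grasp point. The pads swing forward as they close: fully open they stand 13 mm farther back than shut.
Start: joints at [-1.334, 0.576, 0.025, 1.437, -0.015, 1.129, -0.057], TCP at [212.839, 640.573, 404.689] pointing down, gripper open.
Joint ranges: [-2.76, 2.76], [-0.34, 2.15], [-1.52, 1.57], [0.19, 2.46], [-1.09, 4.23], [0.17, 1.99], [-2.82, 2.82]. Speed limits (rad/s): [2.22, 2.22, 3.01, 3.01, 3.14, 3.14, 3.14].

## Interface

Orientations are given as [roll, pitch, yaw] about the fixed x, y, z axes, in that order (R = Rz(yaw) Ry(pitch) Rx(roll)).
In Python, from bench import get_obs, snapshot, camera_params, hand_in, search_frame, outline_of, tip_of gives the robot as it stands. The module is installed in compiled form; this text tells all that it offers.
- The arm moves only by the tool play_rows, never from a script. Its argument "steps" is a list of rows, each a list of 2 entries, a list of its own where there are three numbers: the shift along the world's x, y, z in cm, then the turn about the world's z in rad. In form: [[[dx, dy, dz], spin], ...]. A call has 1 to 20 rows; each row is the pose to reach, as a shift and turn from the pose commanded when the call began; what a row does not reach only later rows make up. A row lasts 1/12 s, in which the tool goes at most 41.7 mm and 7.16 degrees, less where a joint would pass 70% of its speed; a pose out of reach is approached as far as the arm can. A call with a gripper value outside its range is refused whole. "fingers" is the gripper's target within -1 to 1 (shut at 1, half-way at 0, fully open at -1), set as the call begins (left out, the last holds). The fingers move at their own pace and stop on an object; "squeeze" is the grip in N (left out, the last holds). Time passes only in rows, so rows that repeat a pose let the fingers close. It gives the time, the measured TCP pose, the force and the opening at its end, in the units of the state.
- get_obs(): the state, without advancing time (a new reading comes with each control period).
- snapshot(name): name is "side" or "top" or "wrist"; returns (picture, depth): 480x640x3 uint8, red, green, blue; 480x640 float32, mm along the optical axis (not along the pixel's ray), 0 where there is no reading.
- camera_params(name): a dict with "vertical_fov" (degrees; the focal length in pixels is half the picture's height over the tangent of half this angle, whatever the lens; pixels are square), "cx", "cy" (the principal point, pixels), "k1" (the pictures are not rectified: a ray, as slopes to the right and down, at radius r is drawn at 1 + k1 r^2 times it, then the intrinsics apply), "R" (3x3) and "t" (3): a world point X has camera coordinates R X + t. Camera axes: x right, y down, z forward; pixel columns grow to the right and rows downward; lengths in mm; the calibration is good to about 2 mm. A picture is of the moment at which its call begins: read the wrist's pose just before it. camera_params takes no time and is no camera call; for the wrist camera it gives the pose at the moment of the call.
- hand_in(): hands the job in, once; it reports no verdict.
Trained networks look in the newest picture that a camera, given by its name, has taken for a name from the list of things; names that differ only in an ending like _2 or _b are one class to them, and where a whole thing is asked for, a point or a joint stands for the part that bears it (a point fixed in the world has none). Each returns a list of dicts, best first, with "conf" (0 to 1); they miss things now and then, are a little off and sometimes report something else, mostly with a low value. They report only what shows in the picture. A call takes as long as a camera call. They do not tell look-alikes from the thing itself.
- search_frame(camera, thing): "point" ([row, column] in pixels, amid what is visible of it).
- outline_of(camera, thing): "region" (480x640 bool, what is visible of it) and "point" ([row, column] in pixels, amid what is visible of it).
- tip_of(camera, thing): "point" ([row, column] in pixels: a listed point, or the origin of a listed thing).
The state is a dict: "time_s": time; "joints": joint angles; "qd": joint speeds; "joint_efforts": joint torques, N m; "eef_pos": TCP position; "ee_rot": TCP orientation; "contact_force": force on the tool from outside, world axes, zero at the start; "wrist_torque": the same for the moment, N m; "opening": finger opening in mm.
Only numpy, scipy, OpenCV 4.12 (cv2) and the standard library are available. Lean on these libraries where they do the work, as an engineer would, in place of code of your own. Each camera call takes 0.05 s, during which the arm holds its last target. There are 200 camera calls.

## Task

The wooden balls are wanted in the clear magazine tube of the drilling jig. First push the foot cap of the magazine fully home so that nothing can run out, then gather the stray balls from the tray into the scoop and, once all are in it, pour them together through the funnel until every ball is down inside the tube. Finish with the scoop set back upright in the middle of its cork pad, the cap still home and the chisel, sanding block and offcut left alone.

Things in the scene. Friction and masses are not known exactly. Their poses are not given: they have to be found in the camera images.
- ball1: plain wooden ball, 22 mm across, 10 g; origin at its centre. Starts in the scoop. Balls roll with noticeable rolling resistance: they stop soon on the flat and run down slopes steeper than about 10 degrees.
- ball2: plain wooden ball, 22 mm across, 10 g; origin at its centre. Starts in the scoop. Balls roll with noticeable rolling resistance: they stop soon on the flat and run down slopes steeper than about 10 degrees.
- ball3: plain wooden ball, 22 mm across, 10 g; origin at its centre. Starts in the tray; may be absent. Balls roll with noticeable rolling resistance: they stop soon on the flat and run down slopes steeper than about 10 degrees.
- ball4: plain wooden ball, 22 mm across, 10 g; origin at its centre. Starts in the tray; may be absent. Balls roll with noticeable rolling resistance: they stop soon on the flat and run down slopes steeper than about 10 degrees.
- ball5: plain wooden ball, 22 mm across, 10 g; origin at its centre. Starts in the tray; may be absent. Balls roll with noticeable rolling resistance: they stop soon on the flat and run down slopes steeper than about 10 degrees.
- ball6: plain wooden ball, 22 mm across, 10 g; origin at its centre. Starts in the tray; may be absent. Balls roll with noticeable rolling resistance: they stop soon on the flat and run down slopes steeper than about 10 degrees.
- ball7: plain wooden ball, 22 mm across, 10 g; origin at its centre. Starts in the tray; may be absent. Balls roll with noticeable rolling resistance: they stop soon on the flat and run down slopes steeper than about 10 degrees.
- ball8: plain wooden ball, 22 mm across, 10 g; origin at its centre. Starts in the tray; may be absent. Balls roll with noticeable rolling resistance: they stop soon on the flat and run down slopes steeper than about 10 degrees.
- scoop: aluminium scoop, 0.2 kg: trough 150 x 84 mm (inside 64 wide at the rear, 76 at the lip), grip bar across it. Origin under its centre, z up, -x to the open pouring end. The floor slopes down to the closed rear by 15 degrees (balls stay in), its top 26 mm over the origin; walls 28 mm (rear 34) above it. Empties when tipped nose-down 50 degrees. Stands on a rear foot and a cross plate at x -35.
- scoop_grip (a point): centre of the scoop's grip bar, at x 10, y 0, z 95 mm in the scoop's frame: the bar is 14 mm thick (along the scoop's x), 80 mm long (along y) and 30 mm high (z 80 to 110 mm), carried by a 4 mm post at each side wall, open beneath. To be pinched across its 14 mm.
- scoop_lip (a point): middle of the pouring lip, the front end of the trough floor, at x -72.5, y 0, z 45 mm in the scoop's frame
- magazine: fixed: wooden base 100 x 100 x 12 mm with a 66 mm wide arm to x -195 under the cap's stem; upright clear square tube, bore 46 x 46, walls 4, from 12 to 110 mm height; round steel funnel on top. Origin under the tube's axis, z up. Port 34 mm high at the tube's foot on the -x side, closed by the cap. The tube holds 8 balls below the funnel.
- funnel_rim (a point): centre of the funnel's mouth, on the tube's axis, 165 mm above the bench; the mouth is 132 mm across, narrowing at about 45 degrees over 55 mm of height to a 46 mm throat
- cap (a joint): the foot cap's slide, m: 0 fully home (port closed), up to 0.042 pulled out along the magazine's -x. Held by about 6 N of friction; it stays where it is left and stops hard at 0.
- cap_knob (a point): middle of the outer (-x) face of the upright black knob on the cap's steel stem, 146 mm from the tube axis when the cap is home, plus the joint value, at 36 mm height; the knob is 16 mm thick (x), 32 mm wide (y) and stands from 14 to 59 mm height. Pushing this face along the magazine's +x closes the cap.
- pad: cork pad 190 x 110 x 3 mm on the bench, the scoop's place; origin under its centre, its top at 3 mm
- tray: fixed low wooden tray 180 x 180 mm in six cells (2 along x, 3 along y), rim 9 mm and dividers 8 mm high, walls 4 mm thick, floor 4 mm thick; origin under its centre
- chisel: bystander: chisel with yellow and black handle, 210 mm long, lying on the bench; origin under its middle
- sanding_block: bystander: cork sanding block 110 x 60 x 33 mm; origin under its middle
- offcut: bystander: offcut of timber 160 x 45 x 45 mm; origin under its middle
There are look-alikes about, which are no part of the job. Of the things that look like the scoop, the largest one is meant. Of the things shaped like the pad, the cork one is meant.

How it is judged:
By the outcome, as a careful person would: the job done as asked, in the order asked, and still so for the second after the job is handed in, with the robot touching nothing.
Of ball3, ball4, ball5, ball6, ball7, ball8 only 3 to 6 are there at a start; the rules pass over those that are not, and their reading is None.
At some moment in a run one of scoop may be knocked a few centimetres aside while the robot is not near it.
It also fails if it takes over 210 s, if anything falls off the work surface, if the arm or the gripper's body presses on something with over 40 N, if the wrist force passes 120 N, or if a joint passes its speed limit or range.

## Working session

There is one attempt and no reset: what is moved stays moved. The work goes in short steps, Python scripts to look and compute and a tool call to move; the robot and the scene stay as the last step left them, time stands still between calls to the robot, and variables do not carry over. Pictures are saved under pics/ and viewed, about 12 in all and at most 16, crops included, and the job is handed in when it is done.

Besides the shell and the picture viewer there is one more tool, called after "Emit:" in YAML: its name, and indented under it one key for each argument. play_rows: Moves the arm, as the interface text tells. Its arguments: {"type":"object","properties":{"steps":{"type":"array","items":{"type":"array"}},"fingers":{"type":"number"},"squeeze":{"type":"number"}},"required":["steps"]}

```bash
ls; mkdir -p pics; cat > h.py <<'E'
import numpy as np, cv2
from bench import *
def intr(c):
    f=240/np.tan(np.radians(c["vertical_fov"])/2); return f
def rays(c,px):  # px Nx2 (row,col) -> slopes
    f=intr(c); px=np.atleast_2d(np.asarray(px,float))
    d=np.stack([(px[:,1]-c["cx"])/f,(px[:,0]-c["cy"])/f],1); s=d.copy()
    for _ in range(20): s=d/(1+c["k1"]*(s**2).sum(1,keepdims=True))
    return s
def plane(c,px,z):  # intersect with world z
    s=rays(c,px); R=np.array(c["R"]);t=np.array(c["t"]); o=-R.T@t
    d=np.c_[s,np.ones(len(s))]@R
    return o+d*((z-o[2])/d[:,2])[:,None]
def deproj(c,px,dep):
    s=rays(c,px);R=np.array(c["R"]);t=np.array(c["t"])
    return (np.c_[s,np.ones(len(s))]*np.asarray(dep)[:,None]-t)@R
def proj(c,X):
    X=np.atleast_2d(X)@np.array(c["R"]).T+np.array(c["t"]); s=X[:,:2]/X[:,2:]
    s=s*(1+c["k1"]*(s**2).sum(1,keepdims=True)); f=intr(c)
    return np.c_[s[:,1]*f+c["cy"],s[:,0]*f+c["cx"]]
def save(n,im): cv2.imwrite("pics/"+n+".png",cv2.cvtColor(im,cv2.COLOR_RGB2BGR))
def cloud(c,dep):
    r,k=np.mgrid[0:480,0:640]; px=np.c_[r.ravel(),k.ravel()]
    return deproj(c,px,dep.ravel()).reshape(480,640,3)
E
python3 - <<'E'
from h import *
o=get_obs();print(o)
for n in("top","side"):
    im,d=snapshot(n);save(n+"0",im);c=camera_params(n);np.savez(n+"0",im=im,d=d);print(n,c)
    for t in("scoop","magazine","pad","tray","cap_knob","ball3","chisel","sanding_block","offcut"):
        r=search_frame(n,t);print(n,t,[(np.round(x["point"]).tolist(),round(x["conf"],2)) for x in r])
E
```

```text
pics
{'time_s': 0.0, 'joints': array([-1.33377391,  0.576479  ,  0.02485346,  1.43789265, -0.01503617,
        1.12900394, -0.05652855]), 'qd': array([ 1.92664485e-03,  3.23184292e-04,  2.69554186e-04,  2.24268833e-04,
        3.44808963e-04, -1.52417019e-05,  2.32735715e-05]), 'joint_efforts': array([ 1.02291862e-03, -7.65743780e+01,  2.25076050e+00, -2.85963839e+01,
        1.53426599e-02,  1.28053312e-02, -1.32795978e-05]), 'eef_pos': array([212.78525428, 640.40601393, 403.88376164]), 'ee_rot': array([3.14153839e+00, 1.59769613e-03, 1.24995627e+00]), 'contact_force': array([0.09120512, 0.54456759, 0.06188566]), 'wrist_torque': array([ 0.00118581, -0.03004894, -0.00369303]), 'opening': 85.4260081876888}
top {'vertical_fov': 51.86672860600978, 'cx': 319.4177625735662, 'cy': 241.22301591832542, 'k1': -0.12115582029475588, 'R': array([[ 0.00225482, -0.99998761, -0.00443757],
       [-0.97786475, -0.00127644, -0.2092341 ],
       [ 0.20922585,  0.00481112, -0.97785551]]), 't': array([  15.61029797,  550.17000821, 1018.08420461])}
top scoop [([362.0, 407.0], 0.93), ([262.0, 342.0], 0.68
[... 800 characters left out ...]
e-01,  6.40649661e-01, -7.50901262e-01]]), 't': array([-506.5324345 ,  190.19958741, 1171.67455134])}
side scoop [([378.0, 225.0], 0.98), ([213.0, 244.0], 0.86), ([290.0, 324.0], 0.59), ([367.0, 468.0], 0.49)]
side magazine [([181.0, 325.0], 0.59)]
side pad [([159.0, 390.0], 0.7), ([312.0, 326.0], 0.69)]
side tray [([415.0, 358.0], 0.58)]
side cap_knob [([173.0, 295.0], 0.57), ([180.0, 327.0], 0.22)]
side ball3 [([380.0, 381.0], 0.68), ([411.0, 334.0], 0.47), ([282.0, 352.0], 0.46), ([445.0, 330.0], 0.44), ([380.0, 333.0], 0.41)]
side chisel [([414.0, 384.0], 0.73), ([301.0, 440.0], 0.6)]
side sanding_block [([364.0, 470.0], 0.62), ([173.0, 296.0], 0.27)]
side offcut [([224.0, 413.0], 0.67)]
```

View pics/top0.png

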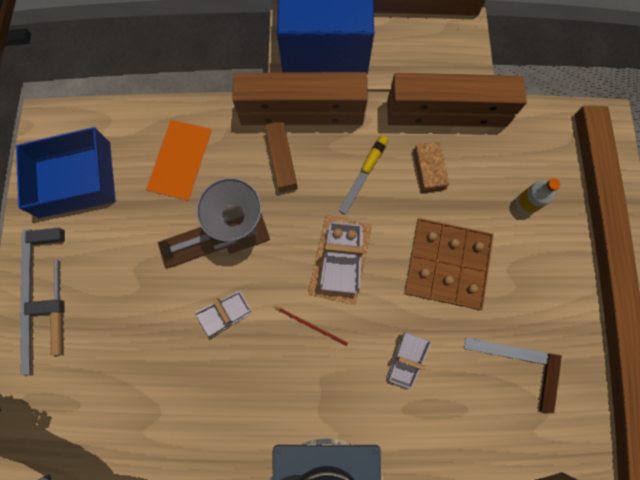

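View pics/side0.png

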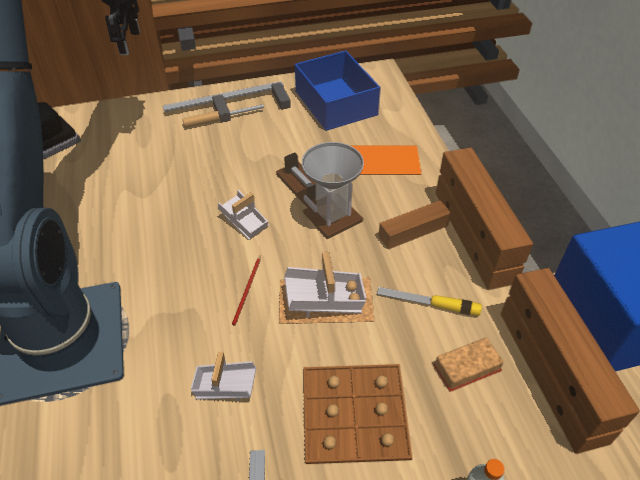

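```bash
python3 - <<'E'
from h import *
for n in("top","side"):
    z=np.load(n+"0.npz");im,d=z["im"],z["d"];c=camera_params(n);C=cloud(c,d);np.save(n+"C0",C)
    if n=="top":
        # tray/bench height check
        print("bench",C[330,150],"tray cell",C[236,443],"orange",C[160,180])
        # scoop bar
        sub=C[215:300,305:375].reshape(-1,3); b=sub[(sub[:,2]>104)&(sub[:,2]<118)]
        print("bar n",len(b),b.mean(0),b.min(0),b.max(0))
        r=cv2.minAreaRect(b[:,:2].astype(np.float32));print(r)
        # funnel rim
        sub=C[170:250,190:270].reshape(-1,3); f=sub[(sub[:,2]>158)&(sub[:,2]<172)]
        (x,y),rad=cv2.minEnclosingCircle(f[:,:2].astype(np.float32));print("rim",x,y,rad,len(f))
        # knob
        sub=C[215:280,140:275].reshape(-1,3); k=sub[(sub[:,2]>50)&(sub[:,2]<66)]
        print("knob?",len(k),k.mean(0) if len(k) else 0,cv2.minAreaRect(k[:,:2].astype(np.float32)) if len(k) else 0)
    else:
        sub=C[140:215,265:310].reshape(-1,3); k=sub[(sub[:,2]>50)&(sub[:,2]<66)]
        print("side knob",len(k),k.mean(0),cv2.minAreaRect(k[:,:2].astype(np.float32)))
        sub=C[235:330,275:375].reshape(-1,3); b=sub[(sub[:,2]>104)&(sub[:,2]<118)]
        print("side bar",len(b),b.mean(0),cv2.minAreaRect(b[:,:2].astype(np.float32)))
im=cv2.cvtColor(np.load("top0.npz")["im"],cv2.COLOR_RGB2BGR)
a=cv2.resize(im[210:310,300:380],(480,600),interpolation=cv2.INTER_CUBIC)
cv2.imwrite("pics/c1.png",a)
for p in("cap_knob","funnel_rim","magazine"):
    for n in("top","side"):
        c=camera_params(n);print(n,p,[(np.round(x["point"],1).tolist(),round(x["conf"],2)) for x in tip_of(n,p)[:2]])
E
```

```text
bench [356.93293066 400.40312464  -2.76533604] tray cell [ 574.83384377 -269.45384774    2.41923751] orange [ 7.63493947e+02  3.55141620e+02 -3.67784351e-01]
bar n 276 [524.37277369 -34.26008044 110.28041187] [514.17010636 -74.07297907 104.03826721] [535.97824267   4.77304038 115.08821273]
((524.85107421875, -34.52960968017578), (79.6321792602539, 14.692787170410156), 83.5513687133789)
rim 594.9856567382812 199.423095703125 66.35025024414062 396
knob? 133 [543.97851624 336.40716782  56.63858641] ((570.71337890625, 269.50714111328125), (52.854209899902344, 214.30809020996094), 15.909918785095215)
side knob 85 [536.59420873 358.03485092  57.16869554] ((537.4981689453125, 358.5104675292969), (31.833484649658203, 19.202634811401367), 10.627764701843262)
side bar 268 [526.2038345  -38.56574506 112.59453377] ((526.9202270507812, -36.34138488769531), (82.55460357666016, 14.529474258422852), 83.81871032714844)
top cap_knob [([269.5, 425.8], 0.36)]
side cap_knob [([163.4, 286.6], 0.92), ([440.7, 388.4], 0.32)]
top funnel_rim [([208.1, 226.8], 0.96), ([246.9, 455.0], 0.62)]
side funnel_rim [([160.7, 287.0], 0.66), ([161.3, 330.3], 0.61)]
top magazine [([229.0, 241.8], 0.65), ([205.5, 224.8], 0.16)]
side magazine []
```

View pics/c1.png

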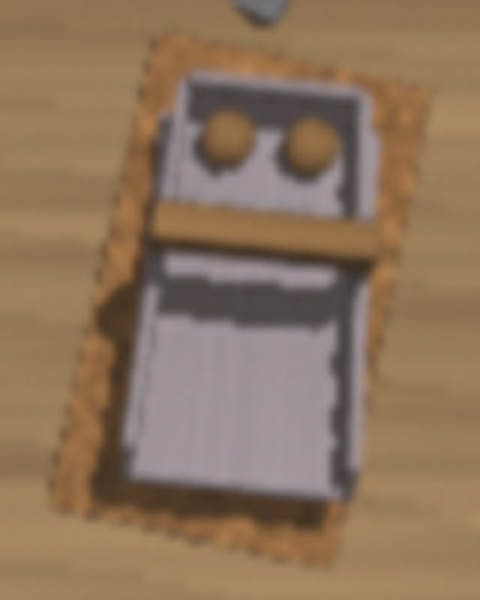

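```bash
python3 - <<'E'
from h import *
z=np.load("top0.npz");im=z["im"];C=np.load("topC0.npy");S=np.load("sideC0.npy")
a=cv2.resize(cv2.cvtColor(im,cv2.COLOR_RGB2BGR)[165:285,145:285],(700,600),interpolation=cv2.INTER_CUBIC)
b=cv2.cvtColor(np.load("side0.npz")["im"],cv2.COLOR_RGB2BGR)[130:250,265:375]
cv2.imwrite("pics/c2.png",a)
r=rays
c=camera_params("top")
hsv=cv2.cvtColor(im,cv2.COLOR_RGB2HSV)
for n,C in(("top",C),("side",S)):
    P=C.reshape(-1,3);m=(P[:,2]>6)&(P[:,2]<17)&(abs(P[:,0]-570)<110)&(P[:,1]>130)&(P[:,1]<420)
    print(n,m.sum(),cv2.minAreaRect(P[m,:2].astype(np.float32)))
    m=(P[:,2]>30)&(P[:,2]<66)&(abs(P[:,0]-550)<60)&(P[:,1]>300)&(P[:,1]<400)
    for q in P[m][::8]:print(q.round(0),end=" ")
E
```

```text
top 1693 ((560.4771728515625, 268.8050537109375), (78.95789337158203, 268.9367370605469), 14.816580772399902)
[551. 367.  53.] [549. 364.  54.] [546. 362.  58.] [544. 367.  56.] [549. 334.  32.] [541. 358.  58.] [539. 367.  57.] [544. 356.  34.] [537. 358.  56.] [535. 365.  55.] [540. 354.  32.] [533. 354.  53.] [530. 357.  58.] [527. 363.  60.] [531. 351.  41.] [527. 351.  48.] [523. 353.  61.] [521. 359.  57.] [519. 363.  57.] [522. 351.  39.] [521. 352.  34.] side 1306 ((555.1229858398438, 271.700439453125), (179.29495239257812, 299.8541259765625), 39.687042236328125)
[541. 364.  64.] [546. 365.  59.] [543. 360.  61.] [531. 360.  61.] [550. 359.  57.] [537. 356.  59.] [522. 356.  59.] [541. 354.  57.] [529. 354.  57.] [549. 357.  49.] [536. 353.  52.] [524. 353.  52.] [543. 351.  50.] [530. 349.  51.] [551. 356.  41.] [538. 353.  43.] [524. 355.  41.] [544. 359.  34.] [530. 349.  42.] [526. 353.  36.] [525. 348.  37.] [530. 350.  31.] [546. 333.  33.] [553. 323.  30.] [548. 310.  33.] [557. 308.  30.]
```

View pics/c2.png

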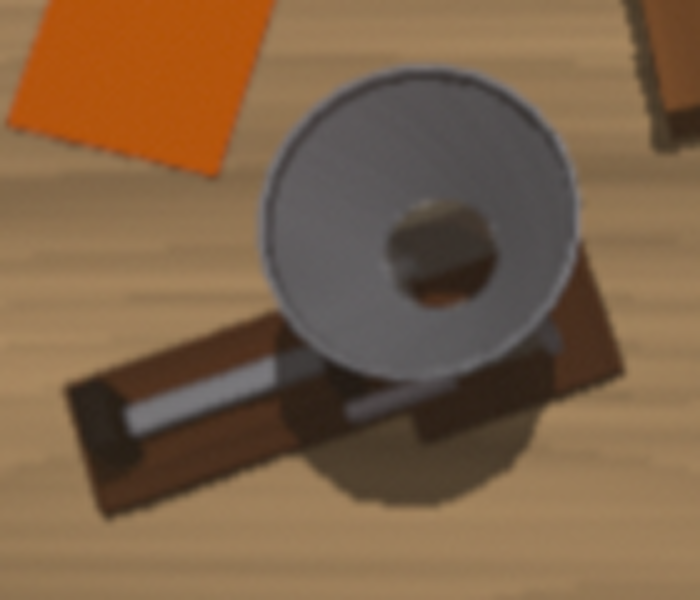

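Emit:
play_rows:
  steps:
    - [[8,-6,0],-0.25]
    - [[16,-12,0],-0.5]
    - [[24,-18,0],-0.75]
    - [[31.6,-24.3,0],-0.927]
    - [[31.6,-24.3,0],-0.927]
    - [[31.6,-24.3,0],-0.927]
    - [[31.6,-24.3,0],-0.927]
    - [[31.6,-24.3,0],-0.927]
    - [[31.6,-24.3,0],-0.927]
    - [[31.6,-24.3,0],-0.927]
    - [[31.6,-24.3,0],-0.927]
    - [[31.6,-24.3,0],-0.927]
    - [[31.6,-24.3,-5],-0.927]
    - [[31.6,-24.3,-10],-0.927]
    - [[31.6,-24.3,-15],-0.927]
    - [[31.6,-24.3,-18],-0.927]
    - [[31.6,-24.3,-20.7],-0.927]
    - [[31.6,-24.3,-20.7],-0.927]
    - [[31.6,-24.3,-20.7],-0.927]
    - [[31.6,-24.3,-20.7],-0.927]
  fingers: 1
  squeeze: 30

```text
time_s: 2.97
eef_pos: [529.0, 398.8, 199.8]
ee_rot: [-3.141, -0.002, 0.324]
contact_force: [0.9, -0.4, 0.3]
opening: -0.1
```

Emit:
play_rows:
  steps:
    - [[0.3,-0.95,0],0]
    - [[0.6,-1.9,0],0]
    - [[0.75,-2.3,0],0]
    - [[0.9,-2.7,0],0]
    - [[1.0,-3.1,0],0]
    - [[1.15,-3.5,0],0]
    - [[1.25,-3.8,0],0]
    - [[1.35,-4.1,0],0]
    - [[1.45,-4.4,0],0]
    - [[1.55,-4.65,0],0]
    - [[1.58,-4.75,0],0]
    - [[1.58,-4.75,0],0]

```text
time_s: 3.97
eef_pos: [545.6, 350.6, 199.6]
ee_rot: [-3.139, -0.004, 0.323]
contact_force: [0.9, 4.9, 3.4]
opening: -0.0
```

Emit:
play_rows:
  steps:
    - [[0.06,-0.19,0],0]
    - [[0.06,-0.19,0],0]
    - [[0.13,-0.38,0],0]
    - [[0.13,-0.38,0],0]

```text
time_s: 4.3
eef_pos: [546.8, 347.0, 199.6]
ee_rot: [-3.139, -0.004, 0.323]
contact_force: [1.0, 5.4, 3.2]
opening: -0.1
```

Emit:
play_rows:
  steps:
    - [[0.06,-0.19,0],0]
    - [[0.06,-0.19,0],0]
    - [[0.13,-0.38,0],0]
    - [[0.13,-0.38,0],0]

```text
time_s: 4.63
eef_pos: [547.0, 346.1, 199.6]
ee_rot: [-3.135, -0.004, 0.326]
contact_force: [-2.2, 13.5, 2.1]
opening: -0.1
```

Emit:
play_rows:
  steps:
    - [[0.05,-0.15,0],0]
    - [[0.05,-0.15,0],0]
    - [[0.05,-0.15,0],0]

```text
time_s: 4.88
eef_pos: [547.1, 345.8, 199.7]
ee_rot: [-3.134, -0.005, 0.327]
contact_force: [-3.5, 17.3, 2.8]
opening: 0.1
```

Emit:
play_rows:
  steps:
    - [[-0.6,1.8,0],0]
    - [[-1,3,0],0]
    - [[-1,3,5],0]
    - [[-1,3,10],0]
    - [[-1,3,15],0]
    - [[-1,-1,15],0]
    - [[-1,-5,15],0]
    - [[-5,-10,15],0]
    - [[-9,-14,15],0]
    - [[-13,-18,15],0]
    - [[-15,-22,15],0]
    - [[-15,-26,15],0]
    - [[-15,-30,15],0]
    - [[-15,-30,15],0]
    - [[-15,-30,15],0]
  fingers: -1

```text
time_s: 6.13
eef_pos: [395.3, 34.6, 348.3]
ee_rot: [3.14, 0.001, 0.315]
contact_force: [0.3, -0.2, -0.0]
opening: 85.8
```

```bash
python3 - <<'E'
from h import *
o=get_obs();print(o["eef_pos"],o["ee_rot"],o["time_s"])
for n in("top","side"):
    im,d=snapshot(n);save(n+"1",im);c=camera_params(n);C=cloud(c,d);P=C.reshape(-1,3)
    # knob
    m=(P[:,2]>42)&(P[:,2]<63)&(abs(P[:,0]-555)<35)&(P[:,1]>285)&(P[:,1]<380)
    if m.sum()>5: print(n,"knob",m.sum(),P[m].mean(0).round(1),P[m].min(0).round(0),P[m].max(0).round(0))
    # balls in tray: red/brown lighter vs dark tray: use detections by height
    h=(C[...,2]>17)&(C[...,2]<32)&(abs(C[...,0]-575)<100)&(C[...,1]<-140)&(C[...,1]>-330)
    nl,l,s,ce=cv2.connectedComponentsWithStats(h.astype(np.uint8))
    for i in range(1,nl):
        if s[i,4]>=12:
            mm=l==i; p0=C[mm].mean(0)
            # ball centre: pixel centroid intersect plane z=15
            print(n,"ball",s[i,4],plane(c,[ce[i][::-1]],17)[0].round(1),C[mm].mean(0).round(1))
    b=P[(P[:,2]>104)&(P[:,2]<118)&(abs(P[:,0]-525)<60)&(abs(P[:,1]+35)<70)]
    if len(b)>20:print(n,"bar",len(b),b.mean(0),cv2.minAreaRect(b[:,:2].astype(np.float32)))
E
```

```text
[395.25369433  34.58439233 348.33863253] [3.14037618e+00 1.07114114e-03 3.15254365e-01] 6.1333
top knob 126 [545.9 327.5  55. ] [530. 316.  42.] [564. 339.  61.]
top ball 58 [ 572.2 -241.3   17. ] [ 571.3 -240.4   21. ]
top ball 56 [ 556.  -293.4   17. ] [ 555.1 -292.2   21.2]
top ball 59 [ 488.  -220.2   17. ] [ 487.4 -219.3   21.5]
top ball 18 [ 478.8 -275.7   17. ] [ 478.2 -274.7   21.1]
top bar 162 [522.73107028 -50.87070909 110.4411375 ] ((523.38330078125, -49.94633865356445), (48.495323181152344, 14.627782821655273), 84.67961883544922)
side knob 97 [544.5 323.   54.1] [533. 312.  42.] [557. 339.  62.]
side ball 101 [ 490.1 -221.2   17. ] [ 489.3 -224.    22.4]
side ball 98 [ 574.6 -241.8   17. ] [ 573.3 -244.6   22.6]
side ball 103 [ 558.8 -293.    17. ] [ 557.6 -295.4   22.5]
side ball 39 [ 479.1 -275.5   17. ] [ 478.3 -278.    22.4]
side bar 273 [526.10257625 -38.99543086 112.45634777] ((526.8294067382812, -36.70273971557617), (82.07598876953125, 14.477030754089355), 84.08438873291016)
```

```bash
cat > balls.py <<'E'
from h import *
def balls(n,lo=(380,-420),hi=(660,-180)):
    im,d=snapshot(n);c=camera_params(n);C=cloud(c,d)
    h=(C[...,2]>17)&(C[...,2]<32)&(C[...,0]>lo[0])&(C[...,0]<hi[0])&(C[...,1]>lo[1])&(C[...,1]<hi[1])
    nl,l,s,ce=cv2.connectedComponentsWithStats(h.astype(np.uint8))
    return [np.r_[plane(c,[ce[i][::-1]],18)[0][:2].round(1),s[i,4]] for i in range(1,nl) if s[i,4]>=12],C
if __name__=="__main__":
    for n in("top","side"):
        b,C=balls(n);print(n,*b,sep="\n")
E
python3 balls.py
```

```text
top
[ 572.  -240.8   55. ]
[ 556.  -293.7   54. ]
[ 548.4 -348.9   55. ]
[ 487.4 -220.    58. ]
[ 472.6 -274.4   64. ]
[ 452.4 -329.4   65. ]
side
[ 489.8 -221.9  103. ]
[ 574.4 -242.6  100. ]
[ 558.2 -293.6  107. ]
[ 473.2 -275.8  109. ]
[ 551.1 -349.4  125. ]
[ 454.4 -329.1  120. ]
```

Emit:
play_rows:
  steps:
    - [[1.2,-3.6,0],-0.12]
    - [[2.4,-7.2,0],-0.24]
    - [[3.6,-10.8,0],-0.36]
    - [[5,-14.4,0],-0.465]
    - [[6.5,-18,0],-0.465]
    - [[8,-21.5,0],-0.465]
    - [[9.3,-25.6,-3],-0.465]
    - [[9.3,-25.6,-6],-0.465]
    - [[9.3,-25.6,-9],-0.465]
    - [[9.3,-25.6,-12],-0.465]
    - [[9.3,-25.6,-13],-0.465]
    - [[9.3,-25.6,-13],-0.465]
    - [[9.3,-25.6,-13],-0.465]
    - [[9.3,-25.6,-13],-0.465]
  fingers: 0

```text
time_s: 7.5
eef_pos: [491.7, -214.7, 219.1]
ee_rot: [3.141, -0.002, -0.141]
contact_force: [-0.3, -0.1, 0.9]
opening: 42.8
```

Emit:
play_rows:
  steps:
    - [[-0.3,-0.6,-2],0]
    - [[-0.3,-0.6,-4.0],0]
    - [[-0.3,-0.6,-4.0],0]
    - [[-0.3,-0.6,-4.0],0]

```text
time_s: 7.83
eef_pos: [488.1, -220.9, 178.7]
ee_rot: [-3.141, -0.0, -0.142]
contact_force: [-0.2, -0.4, 0.8]
opening: 42.7
```

Emit:
play_rows:
  steps:
    - [[0,0,0],0]
    - [[0,0,0],0]
    - [[0,0,0],0]
    - [[0,0,0],0]
    - [[0,0,0],0]
    - [[0,0,0],0]
  fingers: 1
  squeeze: 20

```text
time_s: 8.33
eef_pos: [488.4, -221.1, 178.9]
ee_rot: [3.141, -0.002, -0.142]
contact_force: [0.6, 0.1, 8.0]
opening: 20.1
```

Emit:
play_rows:
  steps:
    - [[0,0,2],0]
    - [[0,0,5],0]
    - [[0,0,9],0]
    - [[0,0,12],0]
    - [[-0.5,4,12.5],0]
    - [[-0.8,8,12.5],0]
    - [[-1.1,12,12.5],0]
    - [[-1.4,16,12.5],0]
    - [[-1.4,19.1,12.5],0]
    - [[-1.4,19.1,12.5],0]
    - [[-1.4,19.1,9],0]
    - [[-1.4,19.1,6],0]
    - [[-1.4,19.1,4.7],0]
    - [[-1.4,19.1,4.7],0]
    - [[-1.4,19.1,4.7],0]

```text
time_s: 9.58
eef_pos: [473.3, -30.3, 224.5]
ee_rot: [3.141, 0.002, -0.142]
contact_force: [-0.9, 0.6, 0.2]
opening: 20.0
```

```bash
python3 - <<'E'
from h import *
im,d=snapshot("side");save("s2",cv2.resize(im[220:340,260:420],(800,600),interpolation=cv2.INTER_CUBIC))
b=cloud(camera_params("side"),d).reshape(-1,3)
print(get_obs()["opening"])
E
```

```text
20.001080226092498
```

View pics/s2.png

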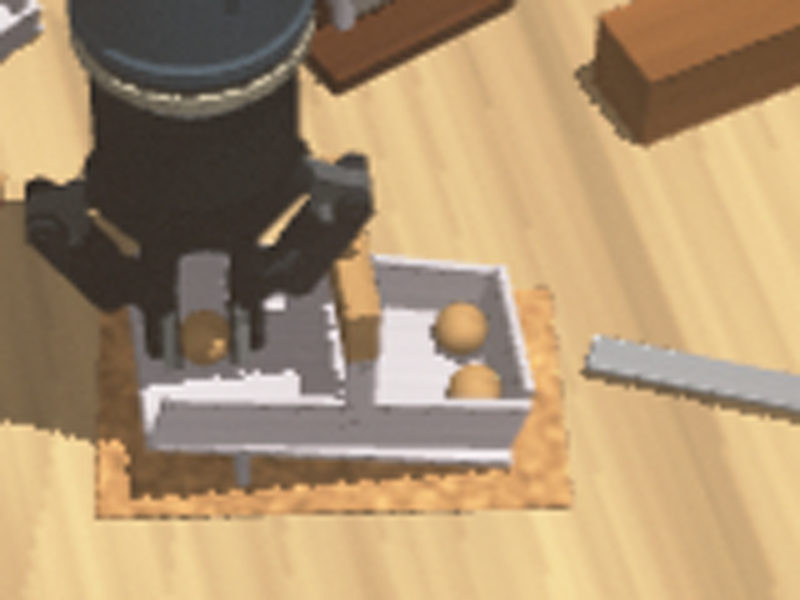

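Emit:
play_rows:
  steps:
    - [[-0.4,0,0.2],0]
    - [[-0.8,0,0.3],0]
    - [[-0.8,0,0.3],0]

```text
time_s: 9.88
eef_pos: [465.2, -30.1, 228.7]
ee_rot: [-3.141, -0.001, -0.142]
contact_force: [0.3, 0.0, -0.0]
opening: 19.5
```

Emit:
play_rows:
  steps:
    - [[0,0,0],0]
    - [[0,0,0],0]
    - [[0,0,0],0]
    - [[0,0,0],0]
    - [[0,0,2],0]
    - [[0,0,5],0]
    - [[0,0,7.5],0]
  fingers: 0.3

```text
time_s: 10.47
eef_pos: [465.5, -30.3, 303.6]
ee_rot: [3.141, 0.001, -0.143]
contact_force: [0.3, 1.4, -0.5]
opening: 29.9
```

Emit:
play_rows:
  steps:
    - [[1.5,-3.6,0],0]
    - [[3.3,-7.2,0],0]
    - [[5.1,-10.8,0],0]
    - [[6.9,-14.4,0],0]
    - [[8.7,-18,0],0]
    - [[10.8,-21.1,0],0]
    - [[10.8,-21.1,0],0]
    - [[10.8,-21.1,-4],0]
    - [[10.8,-21.1,-8],0]
    - [[10.8,-21.1,-11],0]
    - [[10.8,-21.1,-12.5],0]
    - [[10.8,-21.1,-12.5],0]
    - [[10.8,-21.1,-12.5],0]
    - [[10.8,-21.1,-12.5],0]
  fingers: 0

```text
time_s: 11.63
eef_pos: [573.7, -241.0, 177.4]
ee_rot: [-3.141, 0.001, -0.142]
contact_force: [-0.1, 0.2, -0.2]
opening: 42.9
```

Emit:
play_rows:
  steps:
    - [[0,0,0],0]
    - [[0,0,0],0]
    - [[0,0,0],0]
    - [[0,0,0],0]
    - [[0,0,0],0]
    - [[0,0,4],0]
    - [[0,0,8],0]
    - [[0,0,12],0]
    - [[-1.8,3.6,12.5],0]
    - [[-3.6,7.2,12.5],0]
    - [[-5.4,10.8,12.5],0]
    - [[-7.2,14.4,12.5],0]
    - [[-9,18,12.5],0]
    - [[-10.8,21.1,12.5],0]
    - [[-10.8,21.1,12.5],0]
  fingers: 1

```text
time_s: 12.88
eef_pos: [462.4, -24.1, 302.1]
ee_rot: [-3.139, 0.005, -0.135]
contact_force: [-0.8, -0.9, -1.0]
opening: 20.2
```

```bash
cat > bar.py <<'E'
from h import *
o=get_obs();print("op",round(o["opening"],1),o["eef_pos"].round(1),round(o["time_s"],1))
im,d=snapshot("side");np.savez("last_side",im=im,d=d);P=cloud(camera_params("side"),d).reshape(-1,3)
b=P[(P[:,2]>104)&(P[:,2]<117)&(P[:,0]>400)&(P[:,0]<650)&(abs(P[:,1]+35)<110)]
print("bar",len(b),b.mean(0).round(1),cv2.minAreaRect(b[:,:2].astype(np.float32)))
E
python3 bar.py
```

```text
op 20.2 [462.4 -24.1 302.1] 12.9
bar 270 [526.9 -39.6 112.4] ((527.769775390625, -35.817298889160156), (82.44189453125, 14.546689987182617), 84.13478088378906)
```

Emit:
play_rows:
  steps:
    - [[0,0,-3],0]
    - [[0,0,-6],0]
    - [[0,0,-7.5],0]
    - [[0,0,-7.5],0]
    - [[0,0,-7.5],0]

```text
time_s: 13.35
eef_pos: [466.0, -31.1, 227.4]
ee_rot: [3.141, 0.001, -0.144]
contact_force: [-0.3, -1.2, 0.1]
opening: 20.4
```

Emit:
play_rows:
  steps:
    - [[0,0,0],0]
    - [[0,0,0],0]
    - [[0,0,0],0]
    - [[0,0,0],0]
    - [[0,0,3],0]
    - [[0,0,6],0]
    - [[0,0,7.5],0]
  fingers: 0.3

```text
time_s: 13.93
eef_pos: [466.0, -30.4, 305.5]
ee_rot: [-3.141, -0.002, -0.143]
contact_force: [0.7, 0.1, -0.5]
opening: 29.8
```

Emit:
play_rows:
  steps:
    - [[1.3,-3.8,0],0]
    - [[2.6,-7.6,0],0]
    - [[3.9,-11.4,0],0]
    - [[5.2,-15.2,0],0]
    - [[6.5,-19,0],0]
    - [[7.8,-22.8,0],0]
    - [[9.2,-26.3,0],0]
    - [[9.2,-26.3,0],0]
    - [[9.2,-26.3,-4],0]
    - [[9.2,-26.3,-8],0]
    - [[9.2,-26.3,-11],0]
    - [[9.2,-26.3,-12.4],0]
    - [[9.2,-26.3,-12.4],0]
    - [[9.2,-26.3,-12.4],0]
    - [[9.2,-26.3,-12.4],0]
  fingers: 0

```text
time_s: 15.18
eef_pos: [557.8, -292.9, 179.0]
ee_rot: [3.141, -0.0, -0.142]
contact_force: [0.1, 0.9, 0.5]
opening: 42.9
```

Emit:
play_rows:
  steps:
    - [[0,0,0],0]
    - [[0,0,0],0]
    - [[0,0,0],0]
    - [[0,0,0],0]
    - [[0,0,0],0]
    - [[0,0,4],0]
    - [[0,0,8],0]
    - [[0,0,12.4],0]
    - [[-1.3,3.8,12.4],0]
    - [[-2.6,7.6,12.4],0]
    - [[-3.9,11.4,12.4],0]
    - [[-5.2,15.2,12.4],0]
    - [[-6.5,19,12.4],0]
    - [[-7.8,22.8,12.4],0]
    - [[-9.2,26.3,12.4],0]
    - [[-9.2,26.3,12.4],0]
    - [[-9.2,26.3,12.4],0]
  fingers: 1

```text
time_s: 16.6
eef_pos: [465.2, -27.7, 302.8]
ee_rot: [-3.141, 0.001, -0.137]
contact_force: [0.4, -0.1, 0.4]
opening: 20.4
```

```bash
python3 bar.py
```

```text
op 20.4 [465.2 -27.7 302.8] 16.6
bar 272 [526.9 -39.6 112.3] ((527.6934814453125, -35.51329040527344), (83.85729217529297, 14.58250617980957), 84.3630599975586)
```

Emit:
play_rows:
  steps:
    - [[0,0,-3],0]
    - [[0,0,-6],0]
    - [[0,0,-7.5],0]
    - [[0,0,-7.5],0]
    - [[0,0,-7.5],0]

```text
time_s: 17.07
eef_pos: [465.9, -31.6, 227.4]
ee_rot: [3.141, 0.001, -0.145]
contact_force: [0.1, -0.1, 0.3]
opening: 20.3
```

Emit:
play_rows:
  steps:
    - [[0,0,0],0]
    - [[0,0,0],0]
    - [[0,0,0],0]
    - [[0,0,0],0]
    - [[0,0,3],0]
    - [[0,0,6],0]
    - [[0,0,7.5],0]
  fingers: 0.3

```text
time_s: 17.65
eef_pos: [466.0, -30.4, 305.5]
ee_rot: [-3.141, -0.002, -0.142]
contact_force: [0.4, -0.1, -0.4]
opening: 30.2
```

Emit:
play_rows:
  steps:
    - [[0.1,-3.8,0],0]
    - [[0.2,-7.6,0],0]
    - [[0.3,-11.4,0],0]
    - [[0.4,-15.2,0],0]
    - [[0.5,-19,0],0]
    - [[0.7,-22.8,0],0]
    - [[0.7,-24.4,0],0]
    - [[0.7,-24.4,0],0]
    - [[0.7,-24.4,-4],0]
    - [[0.7,-24.4,-8],0]
    - [[0.7,-24.4,-11],0]
    - [[0.7,-24.4,-12.4],0]
    - [[0.7,-24.4,-12.4],0]
    - [[0.7,-24.4,-12.4],0]
    - [[0.7,-24.4,-12.4],0]
  fingers: 0

```text
time_s: 18.9
eef_pos: [473.0, -273.3, 178.9]
ee_rot: [-3.141, -0.0, -0.141]
contact_force: [-0.6, -0.6, -0.4]
opening: 42.5
```

Emit:
play_rows:
  steps:
    - [[0,0,0],0]
    - [[0,0,0],0]
    - [[0,0,0],0]
    - [[0,0,0],0]
    - [[0,0,0],0]
    - [[0,0,4],0]
    - [[0,0,8],0]
    - [[0,0,12.4],0]
    - [[-0.1,3.8,12.4],0]
    - [[-0.2,7.6,12.4],0]
    - [[-0.3,11.4,12.4],0]
    - [[-0.4,15.2,12.4],0]
    - [[-0.5,19,12.4],0]
    - [[-0.7,22.8,12.4],0]
    - [[-0.7,24.4,12.4],0]
    - [[-0.7,24.4,12.4],0]
    - [[-0.7,24.4,12.4],0]
  fingers: 1

```text
time_s: 20.32
eef_pos: [465.7, -29.2, 302.7]
ee_rot: [3.142, 0.0, -0.139]
contact_force: [0.4, 0.1, 0.6]
opening: 19.9
```

```bash
python3 bar.py
```

```text
op 19.9 [465.7 -29.2 302.7] 20.3
bar 266 [526.9 -39.9 112.7] ((527.5584106445312, -36.81298828125), (79.81604766845703, 14.531764030456543), 84.10820770263672)
```

Emit:
play_rows:
  steps:
    - [[0,0,-3],0]
    - [[0,0,-6],0]
    - [[0,0,-7.5],0]
    - [[0,0,-7.5],0]
    - [[0,0,-7.5],0]

```text
time_s: 20.78
eef_pos: [465.6, -31.6, 227.5]
ee_rot: [3.141, 0.001, -0.145]
contact_force: [-0.9, -0.9, 0.8]
opening: 20.5
```

Emit:
play_rows:
  steps:
    - [[0,0,0],0]
    - [[0,0,0],0]
    - [[0,0,0],0]
    - [[0,0,0],0]
    - [[0,0,3],0]
    - [[0,0,6],0]
    - [[0,0,7.5],0]
  fingers: 0.3

```text
time_s: 21.37
eef_pos: [466.0, -30.4, 305.5]
ee_rot: [-3.141, -0.002, -0.142]
contact_force: [0.8, 0.8, 0.3]
opening: 29.8
```

Emit:
play_rows:
  steps:
    - [[1,-3.8,0],0]
    - [[2,-7.6,0],0]
    - [[3,-11.4,0],0]
    - [[4,-15.2,0],0]
    - [[5,-19,0],0]
    - [[6,-22.8,0],0]
    - [[7,-26.6,0],0]
    - [[8,-30,0],0]
    - [[8.4,-31.8,0],0]
    - [[8.4,-31.8,-4],0]
    - [[8.4,-31.8,-8],0]
    - [[8.4,-31.8,-11],0]
    - [[8.4,-31.8,-12.4],0]
    - [[8.4,-31.8,-12.4],0]
    - [[8.4,-31.8,-12.4],0]
    - [[8.4,-31.8,-12.4],0]
  fingers: 0

```text
time_s: 22.7
eef_pos: [549.9, -348.0, 179.0]
ee_rot: [3.141, -0.0, -0.142]
contact_force: [0.5, -0.3, 0.3]
opening: 42.6
```

Emit:
play_rows:
  steps:
    - [[0,0,0],0]
    - [[0,0,0],0]
    - [[0,0,0],0]
    - [[0,0,0],0]
    - [[0,0,0],0]
    - [[0,0,4],0]
    - [[0,0,8],0]
    - [[0,0,12.4],0]
    - [[-1,3.8,12.4],0]
    - [[-2,7.6,12.4],0]
    - [[-3,11.4,12.4],0]
    - [[-4,15.2,12.4],0]
    - [[-5,19,12.4],0]
    - [[-6,22.8,12.4],0]
    - [[-7,26.6,12.4],0]
    - [[-8,30,12.4],0]
    - [[-8.4,31.8,12.4],0]
    - [[-8.4,31.8,12.4],0]
    - [[-8.4,31.8,12.4],0]
  fingers: 1

```text
time_s: 24.28
eef_pos: [465.7, -29.1, 302.8]
ee_rot: [-3.141, -0.0, -0.139]
contact_force: [1.1, -0.4, -0.1]
opening: 20.2
```

```bash
python3 bar.py
```

```text
op 20.2 [465.7 -29.1 302.8] 24.3
bar 271 [526.9 -39.6 112.3] ((527.5007934570312, -36.82206726074219), (82.02398681640625, 14.281135559082031), 83.81792449951172)
```

Emit:
play_rows:
  steps:
    - [[0,0,-3],0]
    - [[0,0,-6],0]
    - [[0,0,-7.5],0]
    - [[0,0,-7.5],0]
    - [[0,0,-7.5],0]

```text
time_s: 24.75
eef_pos: [465.8, -31.6, 227.4]
ee_rot: [3.141, 0.001, -0.145]
contact_force: [-0.5, 0.5, -0.2]
opening: 20.2
```

Emit:
play_rows:
  steps:
    - [[0,0,0],0]
    - [[0,0,0],0]
    - [[0,0,0],0]
    - [[0,0,0],0]
    - [[0,0,3],0]
    - [[0,0,6],0]
    - [[0,0,7.5],0]
  fingers: 0.3

```text
time_s: 25.33
eef_pos: [466.0, -30.4, 305.4]
ee_rot: [-3.141, -0.002, -0.142]
contact_force: [0.4, 0.4, 0.2]
opening: 29.8
```

Emit:
play_rows:
  steps:
    - [[0,-3.8,0],0]
    - [[0,-7.6,0],0]
    - [[0,-11.4,0],0]
    - [[-0.3,-15.2,0],0]
    - [[-0.6,-19,0],0]
    - [[-0.9,-22.8,0],0]
    - [[-1.2,-26.6,0],0]
    - [[-1.2,-29.8,0],0]
    - [[-1.2,-29.8,0],0]
    - [[-1.2,-29.8,-4],0]
    - [[-1.2,-29.8,-8],0]
    - [[-1.2,-29.8,-11],0]
    - [[-1.2,-29.8,-12.4],0]
    - [[-1.2,-29.8,-12.4],0]
    - [[-1.2,-29.8,-12.4],0]
    - [[-1.2,-29.8,-12.4],0]
  fingers: 0

```text
time_s: 26.67
eef_pos: [453.9, -327.9, 179.0]
ee_rot: [3.141, -0.0, -0.142]
contact_force: [-0.3, 0.3, 0.2]
opening: 42.7
```

Emit:
play_rows:
  steps:
    - [[0,0,0],0]
    - [[0,0,0],0]
    - [[0,0,0],0]
    - [[0,0,0],0]
    - [[0,0,0],0]
    - [[0,0,4],0]
    - [[0,0,8],0]
    - [[0,0,12.4],0]
    - [[0.3,3.8,12.4],0]
    - [[0.6,7.6,12.4],0]
    - [[0.9,11.4,12.4],0]
    - [[1.2,15.2,12.4],0]
    - [[1.2,19,12.4],0]
    - [[1.2,22.8,12.4],0]
    - [[1.2,26.6,12.4],0]
    - [[1.2,29.8,12.4],0]
    - [[1.2,29.8,12.4],0]
    - [[1.2,29.8,12.4],0]
  fingers: 1

```text
time_s: 28.17
eef_pos: [465.7, -28.0, 302.6]
ee_rot: [-3.141, 0.001, -0.137]
contact_force: [-0.1, -1.8, -0.4]
opening: 20.1
```

```bash
python3 bar.py
```

```text
op 20.1 [465.7 -28.  302.6] 28.2
bar 269 [526.9 -40.1 112.5] ((527.836181640625, -36.19395446777344), (84.16561126708984, 14.58965015411377), 83.8648452758789)
```

Emit:
play_rows:
  steps:
    - [[0,0,-3],0]
    - [[0,0,-6],0]
    - [[0,0,-7.5],0]
    - [[0,0,-7.5],0]
    - [[0,0,-7.5],0]

```text
time_s: 28.63
eef_pos: [465.5, -31.7, 227.5]
ee_rot: [3.141, 0.001, -0.145]
contact_force: [0.0, 0.4, 0.2]
opening: 20.0
```

Emit:
play_rows:
  steps:
    - [[0,0,0],0]
    - [[0,0,0],0]
    - [[0,0,0],0]
    - [[0,0,0],0]
    - [[0,0,3],0]
    - [[0,0,6],0]
    - [[0,0,9],0]
    - [[0,0,12],0]
    - [[0,0,15],0]
    - [[0,0,18],0]
    - [[0,0,18],0]
  fingers: 0.3

```text
time_s: 29.55
eef_pos: [466.6, -30.8, 412.9]
ee_rot: [-3.139, -0.008, -0.142]
contact_force: [2.0, -0.3, 0.1]
opening: 29.9
```

Emit:
play_rows:
  steps:
    - [[3,0,0],0.125]
    - [[6,0,0],0.25]
    - [[6,-0.5,0],0.375]
    - [[6,-0.5,0],0.5]
    - [[6,-0.5,0],0.625]
    - [[6,-0.5,0],0.75]
    - [[6,-0.5,0],0.875]
    - [[6,-0.5,0],1]
    - [[6,-0.5,0],1.125]
    - [[6,-0.5,0],1.25]
    - [[6,-0.5,0],1.375]
    - [[6,-0.5,0],1.5]
    - [[6,-0.5,0],1.604]
    - [[6,-0.5,0],1.604]
    - [[6,-0.5,0],1.604]
    - [[6,-0.5,0],1.604]
  fingers: -1

```text
time_s: 30.88
eef_pos: [525.6, -35.1, 407.7]
ee_rot: [3.142, -0.0, 1.458]
contact_force: [-0.1, -0.5, 0.3]
opening: 85.6
```

```bash
python3 - <<'E'
from h import *
o=get_obs();print(o["joints"].round(2),o["eef_pos"],o["ee_rot"],o["opening"],o["time_s"])
for n in("wrist","side"):
    c=camera_params(n);im,d=snapshot(n);save(n+"3",im);P=cloud(c,d).reshape(-1,3)
    b=P[(P[:,2]>104)&(P[:,2]<118)&(P[:,0]>400)&(P[:,0]<650)&(abs(P[:,1]+35)<110)]
    if len(b)>9:print(n,"bar",len(b),b.mean(0).round(1),cv2.minAreaRect(b[:,:2].astype(np.float32)))
E
```

```text
[-0.17  0.36  0.21  1.83 -0.09  0.96  1.53] [525.61908081 -35.06426928 407.74897541] [ 3.14156538e+00 -1.42846535e-05  1.45833769e+00] 85.58966793572421 30.8833
wrist bar 2648 [525.9 -35.5 111.4] ((527.2496948242188, -35.45893478393555), (79.3494873046875, 14.865235328674316), 83.8792724609375)
side bar 271 [527.  -39.4 112.6] ((527.62890625, -36.180850982666016), (81.73053741455078, 14.31174087524414), 83.95482635498047)
```

View pics/wrist3.png

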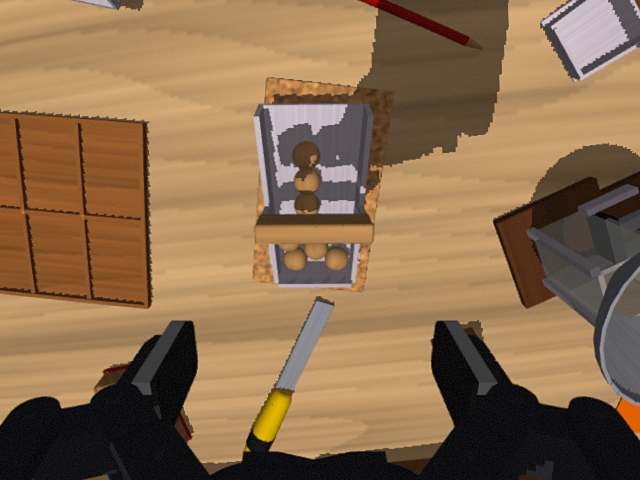

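Emit:
play_rows:
  steps:
    - [[0.1,-0.05,-4],0.006]
    - [[0.1,-0.05,-8],0.006]
    - [[0.1,-0.05,-12],0.006]
    - [[0.1,-0.05,-12.7],0.006]
    - [[0.1,-0.05,-12.7],0.006]
    - [[0.1,-0.05,-12.7],0.006]
    - [[0.1,-0.05,-12.7],0.006]

```text
time_s: 31.57
eef_pos: [527.7, -35.7, 282.8]
ee_rot: [3.138, -0.0, 1.467]
contact_force: [0.1, -0.4, 0.7]
opening: 85.5
```

```bash
python3 - <<'E'
from h import *
o=get_obs();print(o["eef_pos"],o["ee_rot"],o["opening"],o["time_s"])
c=camera_params("wrist");im,d=snapshot("wrist");save("wrist4",im);P=cloud(c,d).reshape(-1,3)
b=P[(P[:,2]>104)&(P[:,2]<118)&(P[:,0]>480)&(P[:,0]<600)&(abs(P[:,1]+35)<44)]
print("bar",len(b),b.mean(0).round(1),cv2.minAreaRect(b[:,:2].astype(np.float32)))
E
```

```text
[527.6547957  -35.66945648 282.7879479 ] [ 3.13842161e+00 -2.16450965e-04  1.46739554e+00] 85.4779199739547 31.5667
bar 8258 [525.4 -35.2 111.1] ((527.0697631835938, -35.46216583251953), (80.57559204101562, 14.933650970458984), 83.7556381225586)
```

View pics/wrist4.png

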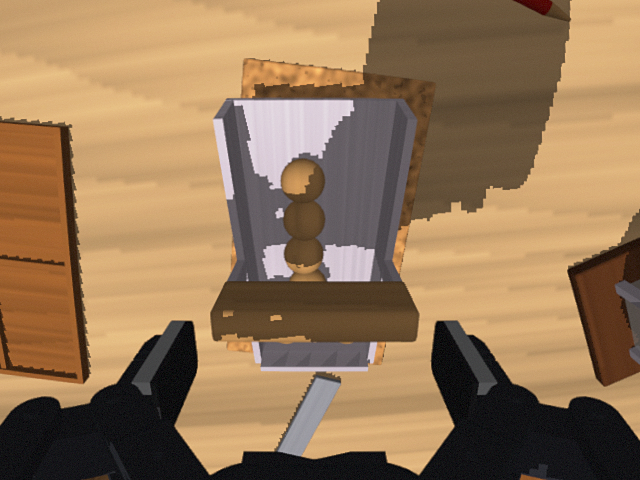

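Emit:
play_rows:
  steps:
    - [[0,0,-0.7],0]
    - [[0,0,-1.2],0]
    - [[0,0,-1.6],0]
    - [[0,0,-2.0],0]
    - [[0,0,-2.0],0]

```text
time_s: 32.03
eef_pos: [526.5, -35.5, 259.9]
ee_rot: [-3.14, 0.0, 1.468]
contact_force: [0.3, -0.0, 0.0]
opening: 85.4
```

Emit:
play_rows:
  steps:
    - [[0,0,-0.7],0]
    - [[0,0,-1.4],0]
    - [[0,0,-1.9],0]
    - [[0,0,-1.9],0]

```text
time_s: 32.37
eef_pos: [526.4, -35.4, 240.4]
ee_rot: [-3.14, 0.0, 1.468]
contact_force: [-0.2, -0.3, 0.4]
opening: 85.2
```

Emit:
play_rows:
  steps:
    - [[0,0,0],0]
    - [[0,0,0],0]
    - [[0,0,0],0]
    - [[0,0,0],0]
  fingers: 1
  squeeze: 30

```text
time_s: 32.7
eef_pos: [526.7, -35.5, 241.7]
ee_rot: [-3.142, 0.0, 1.468]
contact_force: [-0.7, 0.6, -2.6]
opening: 79.6
```

Emit:
play_rows:
  steps:
    - [[0,0,0.3],0]
    - [[0,0,0.8],0]
    - [[0,0,1.5],0]
    - [[0,0,2.2],0]
    - [[0,0,3],0]
    - [[0,0,3],0]
    - [[0,0,3],0]
    - [[0,0,3],0]

```text
time_s: 33.37
eef_pos: [526.7, -35.5, 271.8]
ee_rot: [3.141, -0.0, 1.468]
contact_force: [-0.6, 1.2, -3.5]
opening: 79.8
```

```bash
python3 - <<'E'
from h import *
o=get_obs();print(o["eef_pos"],o["contact_force"],o["opening"],o["time_s"])
im,d=snapshot("side");save("s5",cv2.resize(im[200:340,240:420],(770,600),interpolation=cv2.INTER_CUBIC))
E
```

```text
[526.65197064 -35.4545888  271.77438416] [-0.55513436  1.17424821 -3.50051526] 79.8413451702896 33.3667
```

View pics/s5.png

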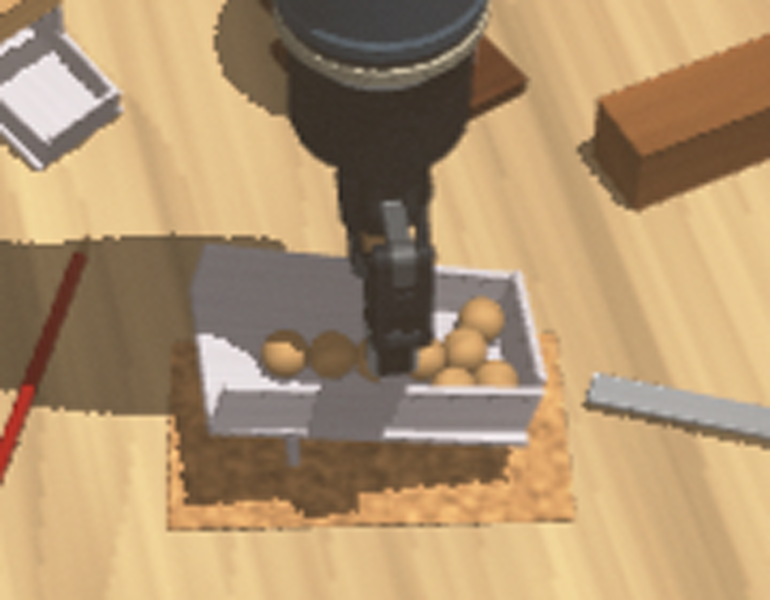

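Emit:
play_rows:
  steps:
    - [[0,0,1],0]
    - [[0,0,2.5],0]
    - [[0,0,4.5],0]
    - [[0,0,6.5],0]
    - [[0,0,8.5],0]
    - [[0,0,10.5],0]
    - [[0,0,12.5],0]
    - [[0,0,14.5],0]
    - [[0,0,16],0]
    - [[0,0,16.8],0]
    - [[0,0,16.8],0]
    - [[0,0,16.8],0]

```text
time_s: 34.42
eef_pos: [526.5, -35.5, 439.5]
ee_rot: [-3.141, -0.0, 1.468]
contact_force: [0.5, 0.1, -4.0]
opening: 79.5
```

Emit:
play_rows:
  steps:
    - [[0.4,0.5,0],0]
    - [[1.2,1.4,0],0]
    - [[2.4,2.7,0],0]
    - [[3.8,4.3,0],0]
    - [[5.2,6,0],0]
    - [[6.6,7.6,0],0]
    - [[8,9.2,0],0]
    - [[9.4,10.8,0],0]
    - [[10.8,12.4,0],0]
    - [[12.2,14,0],0]
    - [[13.6,15.6,0],0]
    - [[15,17.2,0],0]
    - [[16.4,18.8,0],0]
    - [[17.6,20.2,0],0]
    - [[18.6,21.3,0],0]
    - [[19.2,22,0],0]
    - [[19.4,22.1,0],0]
    - [[19.4,22.1,0],0]
    - [[19.4,22.1,0],0]
    - [[19.4,22.1,0],0]

```text
time_s: 36.08
eef_pos: [720.6, 184.9, 439.4]
ee_rot: [-3.141, 0.001, 1.467]
contact_force: [0.2, 0.3, -2.3]
opening: 79.6
```

```bash
python3 - <<'E'
from h import *
o=get_obs();print(o["eef_pos"],o["ee_rot"],o["contact_force"],o["opening"],o["time_s"])
im,d=snapshot("side");np.savez("s6",im=im,d=d);P=cloud(camera_params("side"),d).reshape(-1,3)
f=P[(P[:,2]>159)&(P[:,2]<170)&(abs(P[:,0]-595)<75)&(abs(P[:,1]-199)<75)]
print("rim side",cv2.minEnclosingCircle(f[:,:2].astype(np.float32)),len(f),f[:,0].max(),f[:,0].min(),f[:,1].min(),f[:,1].max(),f[:,2].max())
save("s6",cv2.resize(im[60:260,230:470],(720,600),interpolation=cv2.INTER_CUBIC))
c=camera_params("top");im,d=snapshot("top");C=cloud(c,d)
hsv=cv2.cvtColor(im,cv2.COLOR_RGB2HSV);save("t6",im)
print("pad hsv",hsv[262,342],hsv[300,150])
E
```

```text
[720.55480926 184.88239209 439.4174321 ] [-3.14105140e+00  6.20704408e-04  1.46721632e+00] [ 0.23520394  0.2528677  -2.34843656] 79.6086599173398 36.0833
rim side ((596.1177978515625, 199.10911560058594), 69.55353546142578) 432 662.6775526190098 530.5653009891084 130.40706365024351 268.5277091065074 169.63973937015135
pad hsv [ 15 143 189] [105  66  93]
```

View pics/s6.png

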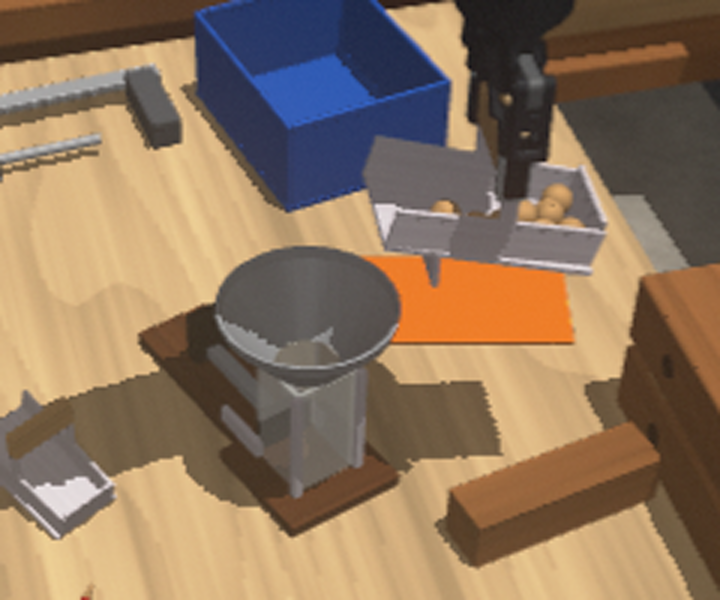

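Emit:
play_rows:
  steps:
    - [[0,0,-1],0]
    - [[0,0,-2],0]
    - [[0,0,-3],0]
    - [[0,0,-4],0]
    - [[0,0,-4.85],0]
    - [[0,0,-4.85],0]
    - [[0,0,-4.85],0]

```text
time_s: 36.77
eef_pos: [720.7, 185.5, 390.3]
ee_rot: [-3.14, 0.001, 1.468]
contact_force: [-0.7, -0.1, -2.7]
opening: 79.7
```

Emit:
play_rows:
  steps:
    - [[-0.5,0.05,0],0]
    - [[-1.1,0.12,0],0]
    - [[-1.6,0.2,0.3],0]
    - [[-2.1,0.25,0.5],0]
    - [[-2.6,0.3,0.7],0]
    - [[-3,0.35,0.85],0]
    - [[-3.4,0.4,0.95],0]
    - [[-3.4,0.4,0.95],0]
    - [[-3.4,0.4,0.95],0]

```text
time_s: 37.52
eef_pos: [686.7, 189.5, 401.5]
ee_rot: [3.14, -0.001, 1.468]
contact_force: [3.5, 0.3, 1.2]
opening: 79.6
```

```bash
python3 - <<'E'
from h import *
o=get_obs();print(o["eef_pos"],o["ee_rot"],o["contact_force"],o["opening"],o["time_s"])
im,d=snapshot("side");save("s7",cv2.resize(im[60:240,250:450],(666,600),interpolation=cv2.INTER_CUBIC))
E
```

```text
[686.74843502 189.51573764 401.5268549 ] [ 3.14030353e+00 -5.38615258e-04  1.46810775e+00] [3.52441952 0.26023376 1.16749202] 79.63018065515858 37.5167
```

View pics/s7.png

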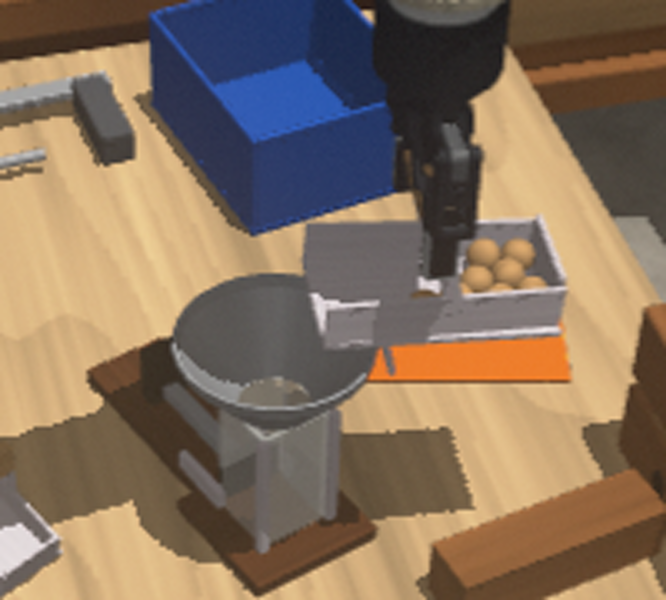

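Emit:
play_rows:
  steps:
    - [[-0.6,0.07,0.1],0]
    - [[-1.2,0.14,0.2],0]
    - [[-1.8,0.2,0.3],0]
    - [[-2.4,0.27,0.33],0]
    - [[-2.8,0.3,0.3],0]
    - [[-3.1,0.35,0.28],0]
    - [[-3.4,0.38,0.25],0]
    - [[-3.4,0.38,0.25],0]
    - [[-3.7,0.42,0.2],0]
    - [[-4,0.45,0.15],0]
    - [[-4,0.45,0.15],0]
    - [[-4,0.45,0.15],0]
    - [[-4,0.45,0.15],0]

```text
time_s: 38.65
eef_pos: [646.7, 194.1, 402.2]
ee_rot: [-3.141, -0.0, 1.468]
contact_force: [2.9, -0.2, 2.9]
opening: 79.3
```

```bash
python3 - <<'E'
from h import *
o=get_obs();print(o["eef_pos"],o["ee_rot"],o["contact_force"],o["opening"],o["time_s"])
im,d=snapshot("side");save("s8",cv2.resize(im[60:240,250:450],(666,600),interpolation=cv2.INTER_CUBIC))
E
```

```text
[646.66960033 194.05705638 402.18047125] [-3.14127025e+00 -5.54767462e-05  1.46808868e+00] [ 2.87588995 -0.16008932  2.94614668] 79.25427998957278 38.65
```

View pics/s8.png

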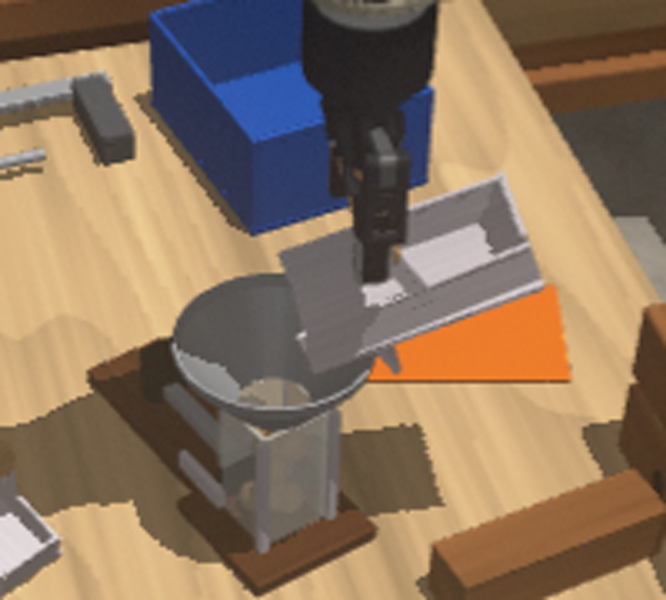

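Emit:
play_rows:
  steps:
    - [[-0.5,0.06,-0.05],0]
    - [[-1,0.11,-0.15],0]
    - [[-1.5,0.17,-0.3],0]
    - [[-2,0.22,-0.45],0]
    - [[-2.5,0.28,-0.6],0]
    - [[-2.5,0.28,-0.6],0]
    - [[-2.5,0.28,-0.6],0]
    - [[-2.5,0.28,-0.6],0]
    - [[-2.5,0.28,-0.6],0]
    - [[-2.5,0.28,-0.6],0]

```text
time_s: 39.53
eef_pos: [621.6, 196.9, 396.0]
ee_rot: [-3.141, 0.0, 1.468]
contact_force: [-0.5, -0.1, -0.3]
opening: 79.2
```

Emit:
play_rows:
  steps:
    - [[0.5,-0.06,0.15],0]
    - [[1,-0.11,0.3],0]
    - [[1.5,-0.17,0.45],0]
    - [[2,-0.22,0.55],0]
    - [[2.5,-0.28,0.6],0]
    - [[3,-0.33,0.7],0]
    - [[3.5,-0.4,0.7],0]
    - [[4,-0.45,0.7],0]
    - [[5,-0.55,0.5],0]
    - [[6,-0.67,0.3],0]
    - [[7,-0.8,0.3],0]
    - [[8,-0.9,0.2],0]
    - [[9,-1,0.2],0]
    - [[10,-1.1,0.5],0]
    - [[10.5,-1.2,2],0]
    - [[10.5,-1.2,4],0]
    - [[10.5,-1.2,5.5],0]
    - [[10.5,-1.2,5.5],0]
  squeeze: 20

```text
time_s: 41.03
eef_pos: [727.6, 184.5, 454.6]
ee_rot: [3.136, -0.002, 1.468]
contact_force: [-0.1, -0.5, -2.1]
opening: 79.8
```

```bash
python3 - <<'E'
from h import *
o=get_obs();print(o["eef_pos"],o["ee_rot"],o["contact_force"],o["opening"],o["time_s"])
im,d=snapshot("side");a=im[60:240,250:450];im2,d2=snapshot("top");np.savez("t9",im=im2,d=d2)
b=im2[160:310,180:400]
A=cv2.resize(a,(400,360),interpolation=cv2.INTER_CUBIC);B=cv2.resize(b,(400,273),interpolation=cv2.INTER_CUBIC)
B=np.vstack([B,np.zeros((87,400,3),np.uint8)]);save("s9",np.hstack([A,B]))
E
```

```text
[727.57218723 184.51418979 454.64461957] [ 3.13649729e+00 -1.74276660e-03  1.46773245e+00] [-0.07341627 -0.492285   -2.11011244] 79.79033569706876 41.0333
```

View pics/s9.png

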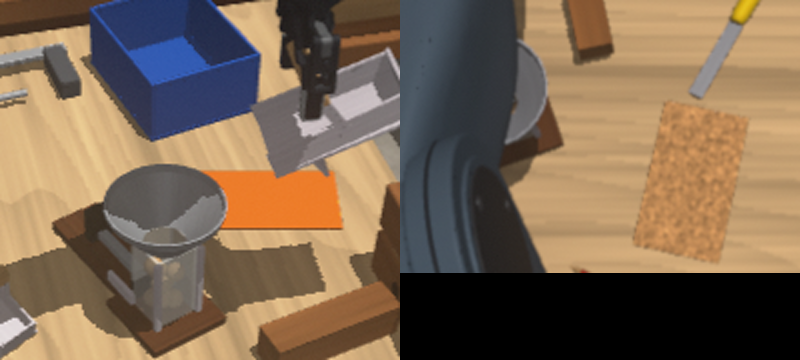

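Emit:
play_rows:
  steps:
    - [[-1.5,0.17,0],0]
    - [[-3.3,0.37,0],0]
    - [[-3.3,0.37,0],0]
    - [[-3.3,0.37,-2],0]
    - [[-3.3,0.37,-4],0]
    - [[-3.3,0.37,-5.4],0]
    - [[-3.3,0.37,-6.0],0]
    - [[-2.9,0.33,-6.4],0]
    - [[-2.1,0.25,-6.9],0]
    - [[-1.3,0.15,-7.5],0]
    - [[-0.7,0.08,-8],0]
    - [[-0.1,0,-8.6],0]
    - [[0.4,-0.04,-9.1],0]
    - [[0.7,-0.08,-9.5],0]
    - [[0.7,-0.08,-9.5],0]
    - [[0.7,-0.08,-9.5],0]

```text
time_s: 42.47
eef_pos: [733.8, 183.9, 355.8]
ee_rot: [-3.141, 0.0, 1.468]
contact_force: [-0.4, 0.5, -1.9]
opening: 79.5
```

```bash
python3 - <<'E'
from h import *
o=get_obs();print(o["eef_pos"],o["ee_rot"],o["contact_force"],o["opening"],o["time_s"])
im,d=snapshot("side");a=im[60:240,250:450];save("s10",cv2.resize(a,(600,540),interpolation=cv2.INTER_CUBIC))
# pad pose from t9 (top): cork texture - saturation/orange
z=np.load("t9.npz");c=camera_params("top");hsv=cv2.cvtColor(z["im"],cv2.COLOR_RGB2HSV)
roi=np.zeros((480,640),bool);roi[212:305,305:378]=1
bl=cv2.GaussianBlur(hsv,(5,5),0);print(bl[258,342],bl[258,310],bl[300,365])
m=roi&(bl[...,1]>130)
m=cv2.morphologyEx(m.astype(np.uint8),cv2.MORPH_OPEN,np.ones((5,5)));m=cv2.morphologyEx(m,cv2.MORPH_CLOSE,np.ones((7,7)))
n,l,s,ce=cv2.connectedComponentsWithStats(m);i=1+s[1:,4].argmax();rr,cc=np.nonzero(l==i)
X=plane(c,np.c_[rr,cc],3);print("pad",cv2.minAreaRect(X[:,:2].astype(np.float32)),s[i],X.mean(0))
E
```

```text
[733.755005   183.94931724 355.80386598] [-3.14092536e+00  2.04587450e-04  1.46788734e+00] [-0.37610119  0.4782569  -1.92250598] 79.53450734727244 42.4667
[ 15 142 187] [ 17 107 202] [ 17 107 203]
pad ((521.340087890625, -29.910186767578125), (106.26863098144531, 185.81385803222656), 77.499267578125) [ 310  217   60   86 3722] [519.85712558 -29.73377923   3.        ]
```

View pics/s10.png

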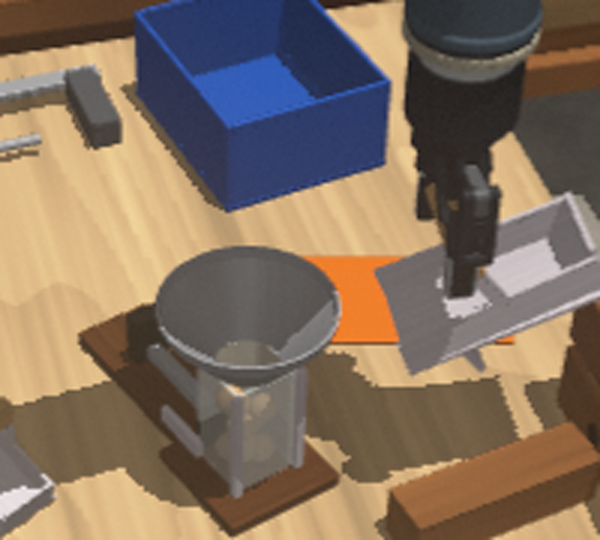

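Emit:
play_rows:
  steps:
    - [[0,0,3],0]
    - [[0,0,6],0]
    - [[0,0,7.5],0]
    - [[-2,0.22,7.5],0]
    - [[-4,0.45,7.5],0]
    - [[-6.1,0.68,7.5],0]
    - [[-6.1,0.68,7.2],0]
    - [[-6.1,0.68,6],0]
    - [[-6.1,0.68,5],0]
    - [[-5.6,0.63,4],0]
    - [[-4.8,0.54,3.7],0]
    - [[-3.9,0.43,3.4],0]
    - [[-3.2,0.36,3.1],0]
    - [[-2.5,0.28,2.7],0]
    - [[-1.9,0.21,2.2],0]
    - [[-1.3,0.15,1.7],0]
    - [[-0.7,0.08,1.2],0]
    - [[-0.2,0.02,0.7],0]
    - [[0.1,0,0.3],0]
    - [[0.1,0,0.3],0]

```text
time_s: 44.18
eef_pos: [735.5, 183.7, 358.1]
ee_rot: [3.141, 0.0, 1.467]
contact_force: [2.1, -0.0, 0.1]
opening: 79.5
```

```bash
python3 - <<'E'
from h import *
o=get_obs();print(o["eef_pos"],o["ee_rot"],o["contact_force"],o["opening"],o["time_s"])
im,d=snapshot("side");np.savez("s11",im=im,d=d)
C=cloud(camera_params("side"),d)
# scoop points (light aluminium) in plane u,v relative to hinge
P=C.reshape(-1,3);I=cv2.cvtColor(im,cv2.COLOR_RGB2HSV).reshape(-1,3)
H=o["eef_pos"]-[0,0,143.7];e=np.array([-.994,.112,0]);w=np.array([.112,.994,0])
q=P-H;u=q@e;v=q[:,2];ww=q@w
m=(abs(u)<100)&(v>-110)&(v<40)&(ww<-36)&(ww>-50)&(I[:,1]<60)
print(m.sum())
hist=[(a,v[m&(u>a)&(u<a+15)].min().round(0),v[m&(u>a)&(u<a+15)].max().round(0)) for a in range(-90,100,15) if (m&(u>a)&(u<a+15)).sum()>3]
print(*hist,sep="\n")
E
```

```text
[735.52069529 183.65877003 358.08130585] [3.14120318e+00 4.29406244e-04 1.46748994e+00] [ 2.11352332 -0.01056906  0.05132238] 79.45258244614617 44.1833
842
(-75, np.float64(-91.0), np.float64(-59.0))
(-60, np.float64(-92.0), np.float64(-54.0))
(-45, np.float64(-89.0), np.float64(-50.0))
(-30, np.float64(-84.0), np.float64(-44.0))
(-15, np.float64(-78.0), np.float64(34.0))
(0, np.float64(-74.0), np.float64(40.0))
(15, np.float64(-68.0), np.float64(-32.0))
(30, np.float64(-62.0), np.float64(-24.0))
(45, np.float64(-67.0), np.float64(-21.0))
(60, np.float64(-54.0), np.float64(-14.0))
(75, np.float64(-47.0), np.float64(-24.0))
(90, np.float64(-54.0), np.float64(-45.0))
```

Emit:
play_rows:
  steps:
    - [[0,0,1],0]
    - [[0,0,2.5],0]
    - [[0,0,4.5],0]
    - [[0,0,6.5],0]
    - [[0,0,8],0]
    - [[0,0,8.3],0]
    - [[0,0,8.3],0]

```text
time_s: 44.82
eef_pos: [734.6, 184.0, 443.8]
ee_rot: [3.14, -0.001, 1.468]
contact_force: [-0.2, -0.3, -3.1]
opening: 79.9
```

Emit:
play_rows:
  steps:
    - [[-0.4,-0.5,0],0]
    - [[-1.3,-1.4,0],0]
    - [[-2.6,-2.8,0],-0.02]
    - [[-4,-4.2,0],-0.03]
    - [[-5.4,-5.7,0],-0.04]
    - [[-6.8,-7.2,0],-0.05]
    - [[-8.2,-8.7,0],-0.06]
    - [[-9.6,-10.2,0],-0.07]
    - [[-11,-11.7,0],-0.08]
    - [[-12.4,-13.2,0],-0.09]
    - [[-13.8,-14.7,0],-0.1]
    - [[-15.2,-16.2,0],-0.1]
    - [[-16.6,-17.7,0],-0.1]
    - [[-18,-19.1,0],-0.1]
    - [[-19.2,-20.4,0],-0.1]
    - [[-20,-21.2,0],-0.1]
    - [[-20.4,-21.6,0],-0.1]
    - [[-20.4,-21.6,0],-0.1]
    - [[-20.4,-21.6,0],-0.1]

```text
time_s: 46.4
eef_pos: [530.9, -31.5, 442.0]
ee_rot: [-3.141, -0.0, 1.368]
contact_force: [-0.1, 0.1, -2.1]
opening: 79.6
```

Emit:
play_rows:
  steps:
    - [[0,0,-2],0]
    - [[0,0,-4.5],0]
    - [[0,0,-7],0]
    - [[0,0,-9.5],0]
    - [[0,0,-12],0]
    - [[0,0,-14.5],0]
    - [[0,0,-16],0]
    - [[0,0,-17],0]
    - [[0,0,-17],0]

```text
time_s: 47.15
eef_pos: [530.8, -31.1, 270.1]
ee_rot: [-3.138, 0.0, 1.369]
contact_force: [0.2, 0.7, -2.8]
opening: 79.5
```

```bash
python3 - <<'E'
from h import *
o=get_obs();print(o["eef_pos"],o["ee_rot"],o["contact_force"],o["opening"],o["time_s"])
im,d=snapshot("side");C=cloud(camera_params("side"),d)
P=C.reshape(-1,3);I=cv2.cvtColor(im,cv2.COLOR_RGB2HSV).reshape(-1,3)
a=np.radians(-12);e=np.array([-np.cos(a),-np.sin(a),0]);w=np.array([-np.sin(a),np.cos(a),0])
H=o["eef_pos"]-[0,0,143.7];q=P-H;u=q@e;v=q[:,2];ww=q@w
m=(abs(u)<100)&(v>-110)&(v<-20)&(ww<-36)&(ww>-50)&(I[:,1]<60)
for s in range(-75,80,15):
    k=m&(u>s)&(u<s+15)
    if k.sum()>3:print(s,v[k].min().round(0),v[k].max().round(0))
E
```

```text
[530.802093   -31.10125165 270.09267502] [-3.13849476e+00  4.12538424e-04  1.36928043e+00] [ 0.15808112  0.73584312 -2.7968576 ] 79.46849621857864 47.15
-75 -92.0 -57.0
-60 -94.0 -54.0
-45 -90.0 -47.0
-30 -81.0 -45.0
-15 -79.0 -21.0
0 -76.0 -28.0
15 -67.0 -29.0
30 -75.0 -22.0
45 -84.0 -21.0
60 -56.0 -21.0
75 -49.0 -31.0
```

Emit:
play_rows:
  steps:
    - [[0,-0.1,-0.8],0]
    - [[0,-0.1,-1.6],0]
    - [[0,-0.1,-2.2],0]
    - [[0,-0.1,-2.6],0]
    - [[0,-0.1,-2.8],0]
    - [[0,-0.1,-2.9],0]
    - [[0,-0.1,-2.9],0]

```text
time_s: 47.78
eef_pos: [530.5, -33.0, 243.7]
ee_rot: [-3.141, -0.0, 1.368]
contact_force: [-3.3, 1.6, 5.5]
opening: 79.6
```

Emit:
play_rows:
  steps:
    - [[0,0,0.15],0]
    - [[0,0,0.15],0]
    - [[0,0,0.15],0]
    - [[0,0,0.15],0]
  fingers: -1

```text
time_s: 48.12
eef_pos: [530.9, -33.0, 244.8]
ee_rot: [3.141, -0.0, 1.368]
contact_force: [0.4, 0.1, 0.4]
opening: 85.7
```

Emit:
play_rows:
  steps:
    - [[0,0,0.7],0]
    - [[0,0,1.5],0]
    - [[0,0,2.5],0]
    - [[0,0,4],0]
    - [[0,0,7],0]
    - [[0,0,11],0]
    - [[0,0,15],0]
    - [[0,0,18],0]
    - [[0,-4,18],0]
    - [[0,-8,18],0]
    - [[0,-12,18],0]
    - [[0,-16,18],0]
    - [[0,-20,18],0]
    - [[0,-24,18],0]
    - [[0,-24,18],0]
    - [[0,-24,18],0]

```text
time_s: 49.45
eef_pos: [529.6, -275.9, 425.6]
ee_rot: [3.141, 0.001, 1.363]
contact_force: [-0.4, 0.8, 0.4]
opening: 85.4
```

```bash
cat > fin.py <<'E'
from h import *
o=get_obs();print(o["eef_pos"],o["contact_force"],o["opening"],o["time_s"])
im,d=snapshot("side");P=cloud(camera_params("side"),d).reshape(-1,3)
im2,d2=snapshot("top");P2=cloud(camera_params("top"),d2).reshape(-1,3)
for Q in(P,P2):
    b=Q[(Q[:,2]>104)&(Q[:,2]<117)&(Q[:,0]>420)&(Q[:,0]<650)&(abs(Q[:,1]+35)<70)]
    if len(b):print("bar",len(b),b.mean(0).round(1),cv2.minAreaRect(b[:,:2].astype(np.float32)))
    m=(Q[:,2]>42)&(Q[:,2]<63)&(abs(Q[:,0]-555)<35)&(Q[:,1]>285)&(Q[:,1]<380)
    if m.sum()>5: print("knob",m.sum(),Q[m].mean(0).round(1))
A=cv2.resize(im[110:330,230:390],(400,550),interpolation=cv2.INTER_CUBIC);B=cv2.resize(im2[165:308,190:380],(400,301),interpolation=cv2.INTER_CUBIC)
B=np.vstack([B,cv2.resize(im2[180:240,195:265],(290,249),interpolation=cv2.INTER_CUBIC).copy() if 0 else np.pad(cv2.resize(im2[180:240,195:265],(290,249),interpolation=cv2.INTER_CUBIC),((0,0),(0,110),(0,0)))])
save("fin",np.hstack([A,B]))
E
python3 fin.py
```

```text
[ 529.56294573 -275.85245787  425.56583129] [-0.39424532  0.82792597  0.42384905] 85.37645937841671 49.45
bar 212 [563.3 -21.4 112.6] ((565.66552734375, -12.856315612792969), (81.62606811523438, 13.563271522521973), 74.34500885009766)
knob 98 [544.6 322.9  53.7]
bar 263 [564.1 -12.2 110.5] ((564.8688354492188, -11.722892761230469), (79.26063537597656, 14.688905715942383), 71.27200317382812)
knob 122 [545.8 327.9  55.1]
```

View pics/fin.png

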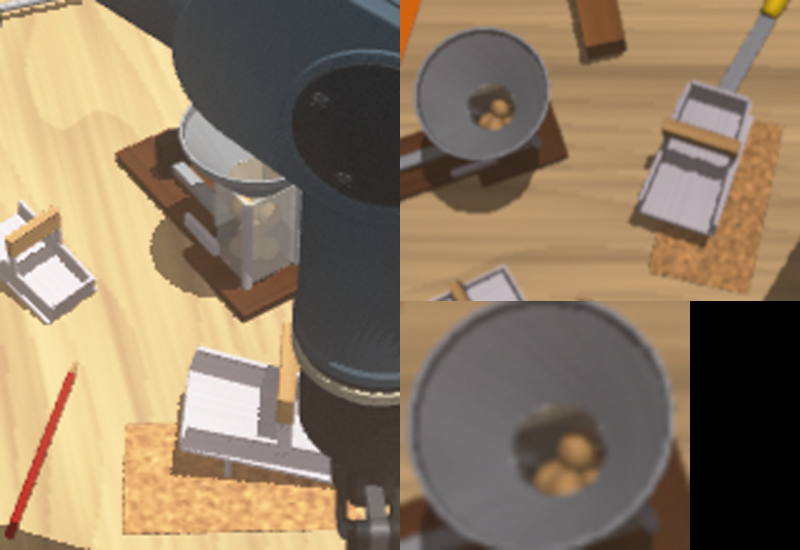

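Emit:
play_rows:
  steps:
    - [[0.6,4,0],-0.12]
    - [[1.2,8,0],-0.24]
    - [[1.8,12,0],-0.36]
    - [[2.4,16,0],-0.48]
    - [[3,20,0],-0.6]
    - [[3.6,24,0],-0.72]
    - [[3.6,26.3,0],-0.84]
    - [[3.6,26.3,0],-0.96]
    - [[3.6,26.3,0],-1.08]
    - [[3.6,26.3,0],-1.2]
    - [[3.6,26.3,0],-1.32]
    - [[3.6,26.3,0],-1.44]
    - [[3.6,26.3,0],-1.56]
    - [[3.6,26.3,0],-1.67]
    - [[3.6,26.3,0],-1.67]
    - [[3.6,26.3,0],-1.67]
    - [[3.6,26.3,0],-1.67]
  fingers: 0

```text
time_s: 50.97
eef_pos: [566.5, -9.0, 424.9]
ee_rot: [-3.141, 0.0, -0.297]
contact_force: [0.5, 0.9, -0.1]
opening: 42.9
```

```bash
python3 - <<'E'
from h import *
o=get_obs();print(o["eef_pos"],o["ee_rot"],o["opening"],o["time_s"])
c=camera_params("wrist");im,d=snapshot("wrist");save("w12",im);C=cloud(c,d);P=C.reshape(-1,3)
b=P[(P[:,2]>104)&(P[:,2]<118)&(P[:,0]>500)&(P[:,0]<640)&(abs(P[:,1]+12)<70)]
print("bar",len(b),b.mean(0).round(1),cv2.minAreaRect(b[:,:2].astype(np.float32)) if len(b) else 0)
hsv=cv2.GaussianBlur(cv2.cvtColor(im,cv2.COLOR_RGB2HSV),(9,9),0)
m=((hsv[...,1]>125)&(hsv[...,0]<20)&(C[...,2]<12)).astype(np.uint8)
m=cv2.morphologyEx(m,cv2.MORPH_OPEN,np.ones((9,9)));n,l,s,ce=cv2.connectedComponentsWithStats(m)
for i in range(1,n):
    if s[i,4]>1500:
        rr,cc=np.nonzero(l==i);X=plane(c,np.c_[rr,cc],3);print(s[i],cv2.minAreaRect(X[:,:2].astype(np.float32)))
E
```

```text
[566.54247109  -9.01673388 424.86820154] [-3.14101244e+00  1.37593708e-04 -2.96608035e-01] 42.86301973507711 50.9667
bar 2152 [567.2  -9.8 112. ] ((566.4588623046875, -12.078174591064453), (80.21854400634766, 14.008232116699219), 71.52722930908203)
[ 176  175  130  109 5260] ((487.7527160644531, -22.78955841064453), (111.1945571899414, 118.25838470458984), 77.34809112548828)
[  255   355   129   102 10952] ((496.829345703125, -255.59442138671875), (142.50518798828125, 145.5409393310547), 78.39313507080078)
```

View pics/w12.png

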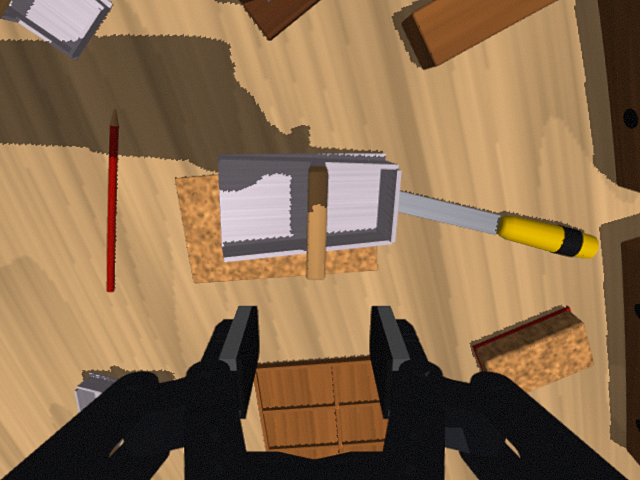

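Emit:
play_rows:
  steps:
    - [[0,-0.3,-4],-0.025]
    - [[0,-0.3,-8],-0.025]
    - [[0,-0.3,-11],-0.025]
    - [[0,-0.3,-13],-0.025]
    - [[0,-0.3,-15],-0.025]
    - [[0,-0.3,-16.5],-0.025]
    - [[0,-0.3,-17.1],-0.025]
    - [[0,-0.3,-17.1],-0.025]
    - [[0,-0.3,-17.1],-0.025]

```text
time_s: 51.77
eef_pos: [566.9, -13.2, 254.2]
ee_rot: [-3.141, -0.0, -0.326]
contact_force: [0.5, 0.8, 0.1]
opening: 43.0
```

Emit:
play_rows:
  steps:
    - [[0,0,0],0]
    - [[0,0,0],0]
    - [[0,0,0],0]
    - [[0,0,0],0]
    - [[0,0,0],0]
    - [[0,0,0],0]
  fingers: 1
  squeeze: 40

```text
time_s: 52.27
eef_pos: [567.1, -13.0, 254.8]
ee_rot: [-3.141, -0.002, -0.327]
contact_force: [-1.2, 0.3, 6.6]
opening: 13.7
```

Emit:
play_rows:
  steps:
    - [[0,0,0.5],0]
    - [[0,0,1.2],0]
    - [[0,0,2],0]
    - [[0,0,2.5],0]
    - [[0,0,2.5],0]
    - [[0,0,2.5],0]

```text
time_s: 52.77
eef_pos: [566.8, -12.9, 279.1]
ee_rot: [-3.141, -0.001, -0.327]
contact_force: [0.1, 1.0, -3.4]
opening: 13.4
```

```bash
python3 bar.py
```

```text
op 13.4 [566.8 -12.9 279.1] 52.8
bar 51 [556.8 -36.1 112. ] ((533.4605712890625, -25.87855339050293), (38.71255111694336, 90.59300994873047), 72.9002914428711)
```

Emit:
play_rows:
  steps:
    - [[-0.8,-0.5,0.2],0.03]
    - [[-1.8,-1,0.2],0.06]
    - [[-2.8,-1.6,0.2],0.107]
    - [[-3.5,-2.05,0.2],0.107]
    - [[-3.5,-2.05,0],0.107]
    - [[-3.5,-2.05,-0.8],0.107]
    - [[-3.5,-2.05,-1.5],0.107]
    - [[-3.5,-2.05,-2.1],0.107]
    - [[-3.5,-2.05,-2.4],0.107]
    - [[-3.5,-2.05,-2.5],0.107]
    - [[-3.5,-2.05,-2.5],0.107]

```text
time_s: 53.73
eef_pos: [531.6, -33.2, 254.6]
ee_rot: [-3.14, 0.001, -0.22]
contact_force: [-7.9, 2.7, 24.6]
opening: 13.4
```

Emit:
play_rows:
  steps:
    - [[0,0,0],0]
    - [[0,0,0],0]
    - [[0,0,0],0]
    - [[0,0,0],0]
  fingers: 0.2

```text
time_s: 54.07
eef_pos: [531.9, -33.4, 253.3]
ee_rot: [3.141, 0.0, -0.22]
contact_force: [0.4, -0.1, 0.2]
opening: 34.3
```

Emit:
play_rows:
  steps:
    - [[0,0,1],0]
    - [[0,0,3],0]
    - [[0,0,6],0]
    - [[0,0,10],0]
    - [[0,0,14],0]
    - [[0,0,18],0]
    - [[0,-4,18],0]
    - [[0,-8,18],0]
    - [[0,-12,18],0]
    - [[0,-16,18],0]
    - [[0,-20,18],0]
    - [[0,-24,18],0]
    - [[0,-28,18],0]
    - [[0,-32,18],0]
    - [[0,-32,18],0]
    - [[0,-32,18],0]

```text
time_s: 55.4
eef_pos: [530.2, -356.5, 434.0]
ee_rot: [3.14, 0.001, -0.225]
contact_force: [0.3, 0.5, -0.5]
opening: 34.4
```

```bash
sed -i 's/^A=.*/A=cv2.resize(im[110:330,230:390],(400,550),interpolation=cv2.INTER_CUBIC);B=cv2.resize(im2[165:315,230:390],(400,300),interpolation=cv2.INTER_CUBIC)/' fin.py
cat >> fin.py <<'E'
c=camera_params("top")
Q=P2[(abs(P2[:,0]-595)<22)&(abs(P2[:,1]-199.4)<22)&(P2[:,2]<150)];print("tube heights",np.percentile(Q[:,2],[1,25,50,75,90,97,100]).round(0))
hsv=cv2.GaussianBlur(cv2.cvtColor(im2,cv2.COLOR_RGB2HSV),(5,5),0);C2=P2.reshape(480,640,3)
m=(hsv[...,1]>128)&(abs(C2[...,0]-521)<130)&(abs(C2[...,1]+30)<85)&(C2[...,2]<15)
X=C2[cv2.morphologyEx(m.astype(np.uint8),cv2.MORPH_OPEN,np.ones((5,5)))>0];print("pad",len(X),cv2.minAreaRect(X[:,:2].astype(np.float32)))
E
python3 fin.py
```

```text
[ 530.2397286  -356.51366066  434.01569128] [ 0.26347249  0.54189024 -0.48900175] 34.40638564831742 55.4
bar 258 [530.6 -36.  112.8] ((531.4036254882812, -32.76206970214844), (82.84147644042969, 13.91440486907959), 77.4498062133789)
knob 99 [544.3 322.7  53.8]
bar 272 [528.8 -31.6 110.6] ((529.268798828125, -31.60400390625), (79.54568481445312, 15.05345344543457), 77.15528106689453)
knob 126 [545.7 327.5  55.1]Traceback (most recent call last):
  File "fin.py", line 12, in <module>
    save("fin",np.hstack([A,B]))
               ~~~~~~~~~^^^^^^^
    return _nx.concatenate(arrs, 1, dtype=dtype, casting=casting)
           ~~~~~~~~~~~~~~~^^^^^^^^^^^^^^^^^^^^^^^^^^^^^^^^^^^^^^^
ValueError: all the input array dimensions except for the concatenation axis must match exactly, but along dimension 0, the array at index 0 has size 550 and the array at index 1 has size 549
```

```bash
sed -i '/^A=/d;/^B=/d;/^save/d' fin.py; cat >> fin.py <<'E'
print("top detections ball:",[(np.round(x["point"]).tolist(),round(x["conf"],2)) for x in search_frame("top","ball1")])
z0=np.load("top0.npz")["im"]
def yel(i): 
    h=cv2.cvtColor(i,cv2.COLOR_RGB2HSV);m=(h[...,0]>22)&(h[...,0]<32)&(h[...,1]>190);m[:, :330]=0;m[:,400:]=0
    r,k=np.nonzero(m);return len(r),r.mean().round(2),k.mean().round(2)
print("chisel handle",yel(z0),yel(im2))
df=np.abs(z0.astype(int)-im2).max(2)
for n,(a,b,c_,d_) in dict(blade=(170,214,338,372),block=(140,195,410,452),offcut=(120,195,262,300)).items(): print(n,np.mean(df[a:b,c_:d_]>40).round(3))
E
python3 fin.py
```

```text
[ 531.78810294 -353.06997448  433.81059347] [ 0.73691165  0.53609758 -0.10684573] 33.902548799250084 55.5
bar 259 [530.5 -36.1 112.7] ((531.32763671875, -33.24797821044922), (80.68976593017578, 14.012598991394043), 77.45475006103516)
knob 93 [544.2 323.2  53.8]
bar 272 [528.9 -31.6 110.4] ((529.6314086914062, -31.670639038085938), (79.631591796875, 15.108502388000488), 77.40419006347656)
knob 123 [545.9 327.7  55.2]
tube heights [ 24.  65.  72.  87. 110. 113. 116.]
pad 235 ((503.30914306640625, -52.30448913574219), (71.3387451171875, 208.16842651367188), 49.586673736572266)
top detections ball: [([216.0, 239.0], 0.57), ([223.0, 234.0], 0.46)]
chisel handle (273, np.float64(155.59), np.float64(373.45)) (272, np.float64(155.93), np.float64(373.82))
blade 0.001
block 0.0
offcut 0.0
```

```bash
python3 - <<'E'
from h import *
im,d=snapshot("top");C=cloud(camera_params("top"),d)
hsv=cv2.cvtColor(im,cv2.COLOR_RGB2HSV)
print(C[216,239].round(0),C[223,234].round(0))
s=(abs(C[...,0]-595)<75)&(abs(C[...,1]-199)<75)&(C[...,2]>90)
r=np.hypot(C[...,0]-595.2,C[...,1]-199.3)
e=C[...,2]-np.clip(165-(66-r),110,165)   # height above cone
m=s&(r<62)&(hsv[...,1]>90);print("brown in funnel zone",m.sum(),C[m][:,2].max() if m.any() else 0, "above cone >8mm:",(s&(r<58)&(e>8)).sum())
for n in("top","side"):
    if n=="side":snapshot("side")
    print([(np.round(x["point"]).tolist(),round(x["conf"],2)) for x in outline_of(n,"ball1")])
E
```

```text
[604. 193.  71.] [584. 200.  85.]
brown in funnel zone 0 0 above cone >8mm: 0
[([225.0, 233.0], 0.62), ([214.0, 239.0], 0.57)]
[([174.0, 297.0], 0.45)]
```

```bash
python3 -c "from bench import hand_in; print(hand_in())"
```

```text
the job is handed in; nothing more can be done
None
```

The job is done and handed in at about 56 s: cap home, all the balls in the tube, scoop back on its cork pad. I pushed the cap home until it hit its hard stop. I then picked the six tray balls into the scoop, so all 8 were in it, and poured them together. For the pour I held the grip bar by its ends and tipped the scoop with its cross plate against the funnel rim.

After I first set the scoop down it was found about 4 cm off the pad, just at the chisel's tip, evidently the announced knock. I picked it up again and put it back.

**Last checks**
- **Scoop:** upright, and within about 2 mm of the pad's middle. This uses the pad position I measured while the scoop was off it; a final attempt to measure the pad under the scoop failed.
- **Cap:** the knob is where it was after I closed it.
- **Balls:** the highest ball surface I sampled in the tube was about 85 mm, below the 110 mm throat. Nothing was left in the funnel or on the bench. Not all 8 balls could be seen one by one through the tube, and the side view had one doubtful "ball" reading at the magazine.
- **Sanding block and offcut:** unchanged in the pictures.
- **Chisel:** its handle reads 0.3–0.5 pixel from the start, about 1 mm, so the knocked scoop may have nudged it slightly.

My picture limit was used up by then, so these last checks after re-placing the scoop were by numbers only.

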